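# Shut, lock and stow a two-drawer games box

## Robot

A 6-joint arm with a two-finger parallel gripper is mounted at the origin on the work surface. World frame = base frame: x ahead of the robot, y to its left, z up, the work surface at z = 0. Lengths are in m, angles in degrees, forces in N, time in s.
With the tool pointing down it reaches from about 0.4 to 0.825 m from the base axis. Payload 7 kg.
Tool frame: the origin (TCP) lies at the very end of the fingers, on their centre line; the grasp point (between the pads) lies 19 mm behind it (r.hold_point_z is the distance from the TCP to the grasp point, in m); z points along the fingers, y is the direction in which the jaws open and shut (so a half turn about z gives the same grasp; the last joint's range is limited). The gripper opens to 88 mm and grips with 3 to 60 N. Pads are 19 mm wide; open, the fingers measure 130 mm over their backs; the gripper's body (78 mm by 193 mm) begins 47 mm behind the grasp point.
Start: joints at [91.049, 20.546, 0.682, 0, -70.136, -16.507], TCP at [0.18, 0.651, 0.227] pointing down, gripper open.
Joint ranges: [-176.03, 176.03], [-82.01, 121.73], [-58.28, 71.71], [-173.87, 95.51], [-174.79, -0.11], [-173.66, 173.66]. Speed limits (degrees/s): [136.94, 136.94, 172.46, 180, 180, 180].

## Interface

Orientations are given as [roll, pitch, yaw] about the fixed x, y, z axes, in that order (R = Rz(yaw) Ry(pitch) Rx(roll)).
In Python, from plant import r gives the robot as it stands. The module is installed in compiled form; this text tells all that it offers.
- The arm moves only by the shell command python3 -m inch 'ROWS' [FORCE]. ROWS is text: rows parted by semicolons, each of 7 numbers parted by spaces: the shift along the tool's x, y, z in m, then the turn, a rotation vector about the tool's x, y, z in rad, then the opening, from 0 (shut) to 1 (fully open). In form: tx ty tz ax ay az jaw; .... A call has 1 to 20 rows; each row shifts and turns the commanded pose from where the row before left it, along the tool's axes as they then stand; what a row does not reach is not made up. A row lasts 1/12 s, in which the tool goes at most 41.7 mm and 7.16 degrees, less where a joint would pass 70% of its speed; a pose out of reach is approached as far as the arm can. A call with a gripper value outside its range is refused whole. The fingers move at their own pace and stop on an object; FORCE is the grip in N (left out, the last holds). Time passes only in rows, so rows that do not move let the fingers close. It gives the time, the measured TCP pose, the force and the opening at its end, in the units of the state.
- r.get_state(): the state, without advancing time (a new reading comes with each control period).
- r.capture(name): name is "side" or "top"; returns the picture (480x640x3 uint8, red, green, blue); there is no depth.
- r.camera_params(name): a dict with "vfov" (degrees; the focal length in pixels is half the picture's height over the tangent of half this angle, whatever the lens; pixels are square), "cx", "cy" (the principal point, pixels), "distortion" ([k1, k2, p1, p2, k3] as OpenCV has them; the pictures are not rectified), "R" (3x3) and "t" (3): a world point X has camera coordinates R X + t. Camera axes: x right, y down, z forward; pixel columns grow to the right and rows downward; lengths in m; the calibration is good to about 2 mm. A picture is of the moment at which its call begins. camera_params takes no time and is no camera call.
- r.close_job(): hands the job in, once; it reports no verdict.
Trained networks look in the newest picture that a camera, given by its name, has taken for a name from the list of things; names that differ only in an ending like _2 or _b are one class to them, and where a whole thing is asked for, a point or a joint stands for the part that bears it (a point fixed in the world has none). Each returns a list of dicts, best first, with "p" (0 to 1); they miss things now and then, are a little off and sometimes report something else, mostly with a low value. They report only what shows in the picture. A call takes as long as a camera call. They do not tell look-alikes from the thing itself.
- r.recognise(target, camera): "xy" ([column, row] in pixels, amid what is visible of it).
The state is a dict: "time_s": time; "joints": joint angles; "qd": joint speeds; "joint_torque": joint torques, N m; "tcp_pos": TCP position; "eef_rot": TCP orientation; "contact_force": force on the tool from outside, world axes, zero at the start; "moment": the same for the moment, N m; "gripper_width": finger opening in m.
Only numpy, scipy, OpenCV 4.12 (cv2) and the standard library are available. Lean on these libraries where they do the work, as an engineer would, in place of code of your own. Each camera call takes 0.05 s, during which the arm holds its last target.

## Task

Take the wooden games box out from under the sliding door's top runner and push home the drawer at one of its ends by pressing that end against the bare face of the steel bookend (not with the fingers), then turn the box end for end and press the other drawer home in the same way. Then slide the lock knob on its top fully to its end stop, and leave the box standing flat on the shelf, one end square against the middle of the bookend. Do not knock the runner, and leave the two tumblers, the tin and the ashtray where they stand.

Things in the scene. Friction and masses are not known exactly. Their poses are not given: they have to be found in the camera images.
- box: Dark wooden games box, body 130 mm long (own x), 62 mm wide (own y), 40 mm high, about 0.5 kg, a pale drawer in each end; with both drawers shut it is 142 mm long over the fronts. Origin: centre of its underside; own z up. On top only the lock knob, its top 54 mm above the underside. It starts under the runner, own x 18 to 40 degrees left of world x.
- drawer_a (a joint): How far the drawer in the box's own +x end stands out, in m: 0 shut (its 6 mm thick front lies on the box's end), 0.035 at most. About 2 N moves it.
- drawer_b (a joint): The same for the drawer in the box's own -x end.
- front_a: Drawer front at the box's own +x end, a pale wooden board 6 mm thick, 54 mm wide, 34 mm high. Origin: centre of its inner side, 65 mm from the box's centre when shut and 20 mm above the box's underside; its outer side is 6 mm further out. Axes as the box's.
- front_b: Drawer front at the box's own -x end, the same, outward along the box's own -x.
- lock (a joint): Lock knob's place along its slide on the box's top, in m: 0 unlocked, 0.024 locked (end stop); it grows towards the box's own -x. About 1 N moves it.
- lock_top (a point): Centre of the lock knob's top face. The brass knob is 14 mm long (along the box's x), 24 mm wide and 12 mm high; it rides on a 2 mm brass plate on the box's top, midway across its width, 30 mm towards the box's own +x from its middle at joint value 0 and 6 mm at 0.024.
- bookend: Fixed bent steel bookend: upright plate 120 mm wide (own y), 130 mm high, 4 mm thick, a row of upright books behind it (own x from 4 to 105 mm, 112 mm wide, up to 165 mm high). Origin: on the shelf at the middle of the plate's bare face; own x points from the bare face into the books, so the free shelf lies on the own -x side; own z up.
- runner: Fixed top runner of the sliding door: aluminium rail along y above the row of things, 30 mm deep in x, underside 180 mm and top 210 mm above the shelf, from y -480 to +560 mm of its origin, on posts at its ends; the glass pane hangs below it from y +335 to +535 mm. Origin: on the shelf below the rail's middle line; axes as the world's.
- tumbler_1: Empty crystal tumbler, 72 mm across the rim, 88 mm high. Origin: centre of its underside.
- tumbler_2: The other tumbler, the same.
- tin: Round aluminium tin with a screw-top lid, 74 mm across, 58 mm high. Origin: centre of its underside.
- ashtray: Green glass ashtray, a bowl 90 mm across, 30 mm high. Origin: centre of its underside.
Mind the look-alikes: they are no part of the job. What is meant by the box is not blue or purple, and is the larger of those in its own colour.

How it is judged:
By the outcome, as a careful person would: the job done as asked, in the order asked, and still so for the second after the job is handed in, with the robot touching nothing.
It also fails if it takes over 72 s, if anything falls off the work surface, if the arm or the gripper's body presses on something with over 40 N, if the wrist force passes 120 N, or if a joint passes its speed limit or range.

## Working session

There is one attempt and no reset: what is moved stays moved. The work goes in short steps, Python scripts to look and compute and a shell command to move; the robot and the scene stay as the last step left them, time stands still between calls to the robot, and variables do not carry over. Pictures are saved under pics/ and viewed, and the job is handed in when it is done.

```bash
mkdir -p pics; cat > h.py <<'E'
import numpy as np, cv2
from plant import r
from scipy.spatial.transform import Rotation as Ro
def cam(n):
    p=r.camera_params(n); f=240/np.tan(np.radians(p['vfov']/2))
    K=np.array([[f,0,p['cx']],[0,f,p['cy']],[0,0,1]]); return K,np.array(p['distortion'],float),np.array(p['R']),np.array(p['t'])
def proj(n,X):
    K,d,R,t=cam(n); return cv2.projectPoints(np.array(X,float).reshape(-1,1,3),cv2.Rodrigues(R)[0],t,K,d)[0].reshape(-1,2)
def ray(n,uv):
    K,d,R,t=cam(n); q=cv2.undistortPoints(np.array(uv,float).reshape(-1,1,2),K,d).reshape(-1,2)
    D=np.c_[q,np.ones(len(q))]@R; return -R.T@t, D/np.linalg.norm(D,axis=1)[:,None]
def atz(n,uv,z):
    C,D=ray(n,uv); return C+D*((z-C[2])/D[:,2])[:,None]
def tri(n1,u1,n2,u2):
    C1,D1=ray(n1,[u1]);C2,D2=ray(n2,[u2]);A=np.c_[D1[0],-D2[0]];s=np.linalg.lstsq(A,C2-C1,rcond=None)[0]
    a=C1+s[0]*D1[0];b=C2+s[1]*D2[0];return (a+b)/2,np.linalg.norm(a-b)
def snap(n,name):
    im=r.capture(n); cv2.imwrite('pics/'+name+'.png',im[:,:,::-1]); return im
E
python3 - <<'E'
from h import *
for n in('side','top'):
    snap(n,n+'0'); K,d,R,t=cam(n); print(n,K[0,0],d,'C',-R.T@t,'fwd',R[2])
print(r.get_state(), r.hold_point_z)
E
```

```text
side 529.2834490624361 [0.00893808 0.         0.         0.         0.        ] C [-0.14427691 -0.97749798  0.9548006 ] fwd [ 0.44543628  0.62160638 -0.64435396]
top 615.3475860177841 [-0.05378762  0.          0.          0.          0.        ] C [ 0.15502436 -0.10592667  1.74345068] fwd [ 0.19368871 -0.00310894 -0.98105811]
{'time_s': 0.1, 'joints': array([ 9.10469718e+01,  2.05889124e+01,  6.39515358e-01, -1.62879519e-02,
       -7.01356134e+01, -1.65079113e+01]), 'qd': array([ 0.10771432, -0.01319917,  0.20060831,  0.0912318 , -0.06433468,
        0.04113656]), 'joint_torque': array([-2.08049451e-04, -5.84164417e+01,  2.93751258e+01,  7.01559439e+00,
        1.01602662e-02, -5.22772507e-05]), 'tcp_pos': array([0.17984924, 0.65015559, 0.22570682]), 'eef_rot': array([ 1.79914143e+02, -9.47622388e-03, -1.54664784e+01]), 'contact_force': array([-0.1140717 ,  0.64730634,  0.67327311]), 'moment': array([-0.00943243, -0.03878223,  0.0585825 ]), 'gripper_width': 0.08758823348508693} 0.0188
```

View pics/side0.png

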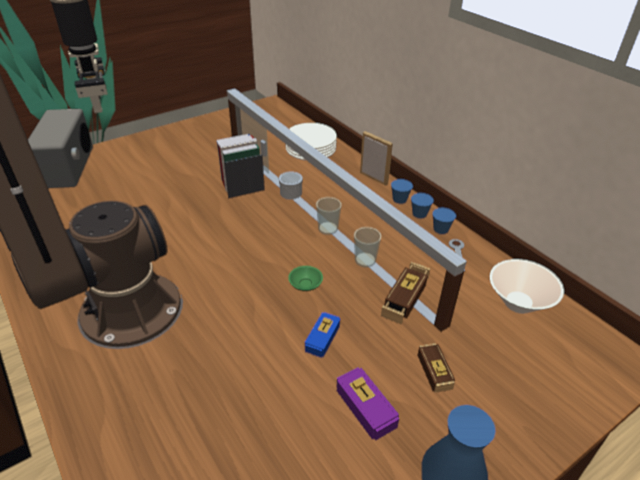

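View pics/top0.png

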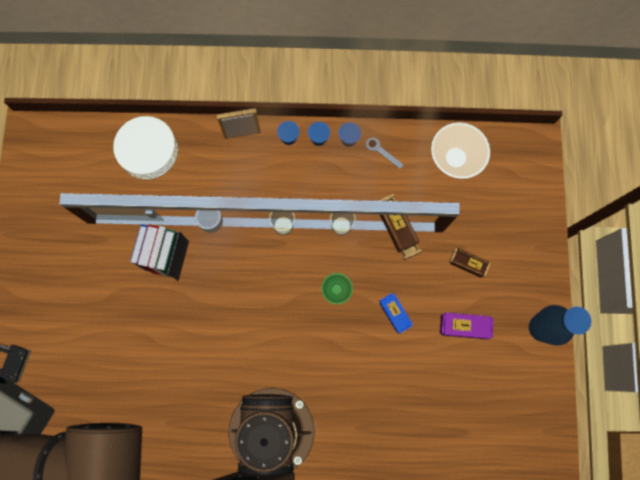

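Candidates for the box: dark brown under the runner, top (400,228) / side (405,292); small brown, top (470,262) / side (436,366); blue, top (396,313); purple, top (467,325). I choose the first, because it is the larger brown one and lies under the runner. Checking it close up.

```bash
python3 - <<'E'
import cv2,numpy as np
s=cv2.imread('pics/side0.png');t=cv2.imread('pics/top0.png')
a=cv2.resize(s[255:330,365:440],(600,600),interpolation=cv2.INTER_CUBIC)
b=cv2.resize(t[190:265,365:440],(600,600),interpolation=cv2.INTER_CUBIC)
cv2.imwrite('pics/c_side.png',a);cv2.imwrite('pics/c_top.png',b)
a=cv2.resize(s[125:205,205:285],(560,560),interpolation=cv2.INTER_CUBIC)
b=cv2.resize(t[210:290,120:200],(560,560),interpolation=cv2.INTER_CUBIC)
cv2.imwrite('pics/b_side.png',a);cv2.imwrite('pics/b_top.png',b)
E
```

```text
(no output)
```

View pics/c_side.png

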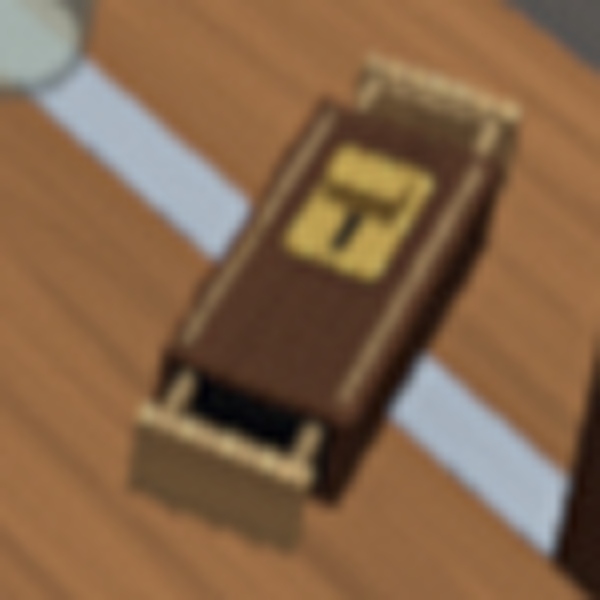

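View pics/c_top.png

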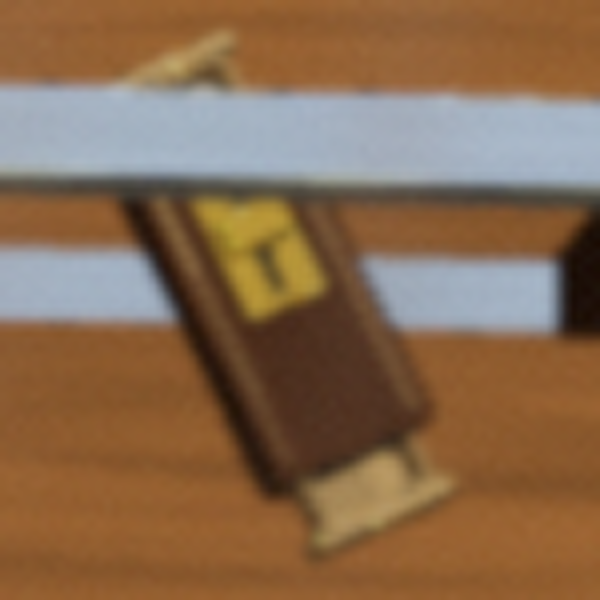

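View pics/b_side.png

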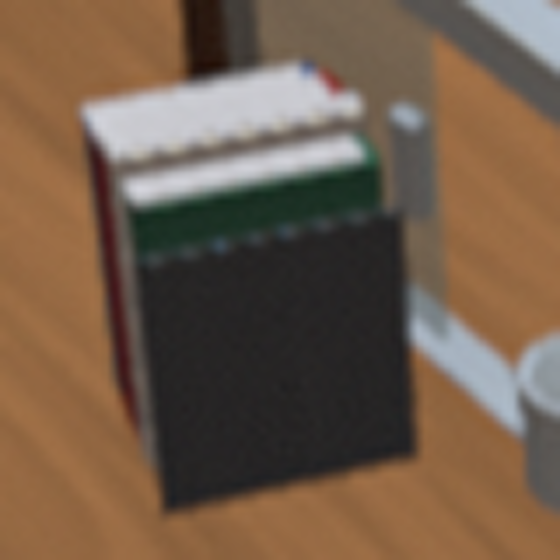

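View pics/b_top.png

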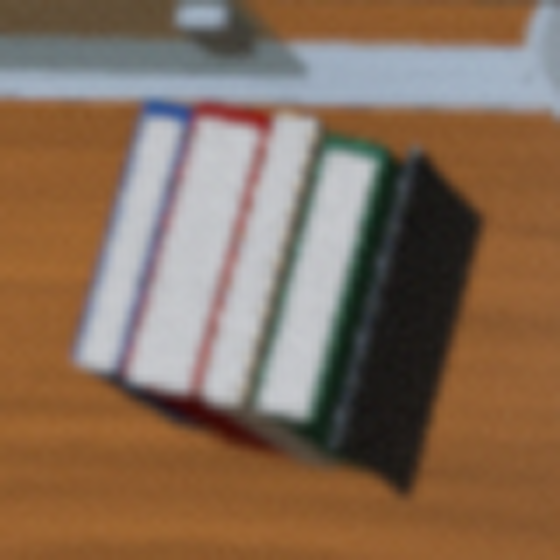

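```bash
python3 - <<'E'
from h import *
from scipy.optimize import least_squares
m=lambda u,s,o:(np.array(u,float)+.5)/s-.5+np.array(o)
S=lambda u:m(u,8,(365,255));T=lambda u:m(u,8,(365,190))
s=lambda u:m(u,7,(205,125));t=lambda u:m(u,7,(120,210))
print('bookend')
for a,b,nm in [((140,262),(335,455),'TL? z130'),((398,215),(418,152),'TR z130'),((168,508),(408,490),'BL z0'),((415,458),(482,218),'BR z0')]:
    print(nm,tri('side',s(a),'top',t(b)), atz('side',[s(a)],.13 if '130' in nm else 0), atz('top',[t(b)],.13 if '130' in nm else 0))
# box tri
print('box b-end top corners', tri('side',S((165,352)),'top',T((290,478))),tri('side',S((352,418)),'top',T((425,420))))
# front b bottom outer corners seen in side at left (130,487),(295,545); top
for u in [(142,408),(310,478)]: print('fb top z37',atz('side',[S(u)],.037))
for u in [(310,550),(455,480)]: print('fb top-view z37',atz('top',[T(u)],.037))
for u in [(165,352),(352,418),(325,98),(500,165)]: print('body z40',atz('side',[S(u)],.040))
for u in [(368,55),(520,105)]: print('fa z37',atz('side',[S(u)],.037))
for u in [(135,80),(235,35)]: print('fa topv z37',atz('top',[T(u)],.037))
for q in ['lock_top','tumbler','tin','ashtray','runner','bookend','box','front_a']:
  for n in ('side','top'):
    print(q,n,[(np.round(d['xy'],1).tolist(),round(d['p'],2)) for d in r.recognise(q,n)])
E
```

```text
bookend
TL? z130 (array([0.40714271, 0.28097758, 0.13059961]), np.float64(0.008233946259318808)) [[0.41150284 0.28067818 0.13      ]] [[0.40339081 0.28261252 0.13      ]]
TR z130 (array([0.52339801, 0.25940542, 0.12647671]), np.float64(0.0012138721691376236)) [[0.52115889 0.2539957  0.13      ]] [[0.52203261 0.25884427 0.13      ]]
BL z0 (array([0.41032016, 0.28166774, 0.00358691]), np.float64(0.002471620665552789)) [[0.41360078 0.28604477 0.        ]] [[0.40968802 0.28290969 0.        ]]
BR z0 (array([ 5.24636479e-01,  2.59688414e-01, -3.91717564e-04]), np.float64(0.0007105033871807993)) [[0.52471056 0.25908494 0.        ]] [[0.52422346 0.2597434  0.        ]]
box b-end top corners (array([ 0.50553484, -0.35043171,  0.0397169 ]), np.float64(0.001084230424318509)) (array([ 0.53076071, -0.40054094,  0.03919116]), np.float64(0.0055752192674819855))
fb top z37 [[ 0.48628864 -0.36210952  0.037     ]]
fb top z37 [[ 0.50882924 -0.41101241  0.037     ]]
fb top-view z37 [[ 0.48077616 -0.35812067  0.037     ]]
fb top-view z37 [[ 0.50732271 -0.40981803  0.037     ]]
body z40 [[ 0.50479099 -0.3
[... 678 characters left out ...]
)]
ashtray side [([300.4, 279.2], 0.94)]
ashtray top [([337.2, 287.1], 0.79)]
runner side [([358.4, 201.7], 0.96)]
runner top [([236.2, 207.3], 0.91)]
bookend side [([242.1, 175.1], 0.78)]
bookend top [([179.2, 253.0], 0.96), ([395.0, 220.9], 0.67)]
box side [([366.5, 405.1], 0.78), ([405.8, 293.5], 0.71), ([327.0, 333.5], 0.64), ([432.8, 365.9], 0.59)]
box top [([469.1, 262.4], 0.9), ([394.3, 310.3], 0.85), ([464.9, 323.7], 0.82), ([403.2, 231.7], 0.62), ([283.9, 223.6], 0.38)]
front_a side [([392.5, 316.1], 0.81), ([386.7, 425.8], 0.71), ([446.7, 384.6], 0.7), ([314.7, 349.5], 0.66), ([422.7, 266.7], 0.42)]
front_a top [([441.9, 322.0], 0.61), ([408.4, 254.6], 0.51), ([449.5, 255.7], 0.5)]
```

```bash
python3 - <<'E'
from h import *
for nm,a,b in [('tum1',(328.2,213.7),(281.4,222.8)),('tum2',(365.4,246.2),(343.4,223.0)),('tin',(290.5,185.5),(209,219)),('ash',(305,279),(337.2,288))]:
    print(nm,tri('side',a,'top',b))
# runner edges in top crop near box: crop rows 85..180 at u=200 =>
for v in (86,184): print(v, atz('top',[[365+u/8,190+v/8] for u in (50,500)],.21).round(3).tolist())
for v in (190,): print(v, atz('top',[[365+u/8,190+v/8] for u in (50,500)],.18).round(3).tolist())
c=np.array([.5757,-.3483]);y=np.radians(26.2);e=np.array([np.cos(y),np.sin(y)]);n=np.array([-e[1],e[0]])
out=[]
for x,w in [(65,31),(65,-31),(-65,-31),(-65,31)]: out.append([*(c+e*x/1e3+n*w/1e3),.04])
im=cv2.imread('pics/side0.png');im2=cv2.imread('pics/top0.png')
for n_,I,o,sc in (('side',im,(365,255),8),('top',im2,(365,190),8)):
    big=cv2.resize(I[o[1]:o[1]+75,o[0]:o[0]+75],(600,600),interpolation=cv2.INTER_CUBIC)
    for P,col in ((out,(0,255,0)),([[p[0],p[1],0] for p in out],(255,0,0))):
        q=((proj(n_,P)-o+.5)*8-.5).astype(int); cv2.polylines(big,[q.reshape(-1,1,2)],True,col,1)
    cv2.imwrite(f'pics/ov_{n_}.png',big)
a=np.hstack([cv2.imread('pics/ov_side.png'),cv2.imread('pics/ov_top.png')]); cv2.imwrite('pics/ov.png',cv2.resize(a,(800,400)))
# bookend overlay fit
bc=np.array([.467,.271]);t=np.radians(-11.2);f=np.array([np.cos(t),np.sin(t)])
P=[[*(bc+f*k*.06),z] for k,z in ((-1,0),(1,0),(1,.13),(-1,.13))]
for n_,pic,o in (('side','side0',(205,125)),('top','top0',(120,210))):
    I=cv2.imread(f'pics/{pic}.png');big=cv2.resize(I[o[1]:o[1]+80,o[0]:o[0]+80],(560,560),interpolation=cv2.INTER_CUBIC)
    q=((proj(n_,P)-o+.5)*7-.5).astype(int); cv2.polylines(big,[q.reshape(-1,1,2)],True,(0,255,255),1); cv2.imwrite(f'pics/bo_{n_}.png',big)
a=np.hstack([cv2.imread('pics/bo_side.png'),cv2.imread('pics/bo_top.png')]); cv2.imwrite('pics/bo.png',cv2.resize(a,(800,400)))
E
```

```text
tum1 (array([ 0.57458139, -0.01286655,  0.05352681]), np.float64(0.007547761433456444))
tum2 (array([ 0.57457269, -0.18628122,  0.05577201]), np.float64(0.00024619617335718707))
tin (array([0.58485348, 0.19802034, 0.02840341]), np.float64(0.0031102674934940025))
ash (array([ 0.3931032 , -0.1728747 ,  0.02376699]), np.float64(0.0009278018935373499))
86 [[0.597, -0.25, 0.21], [0.601, -0.396, 0.21]]
184 [[0.564, -0.25, 0.21], [0.568, -0.396, 0.21]]
190 [[0.57, -0.253, 0.18], [0.574, -0.401, 0.18]]
```

View pics/ov.png

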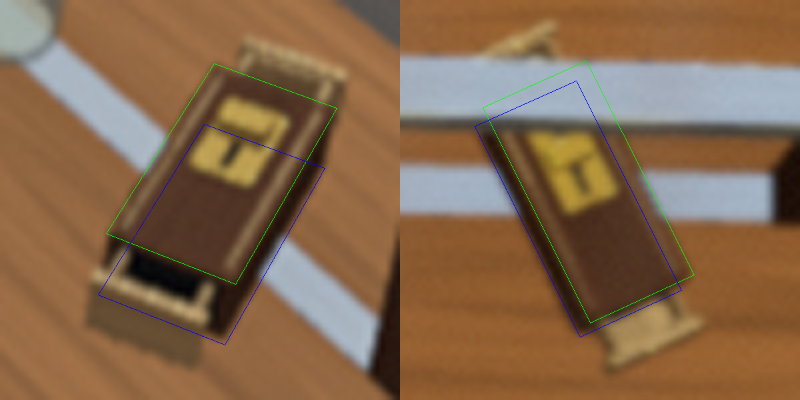

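View pics/bo.png

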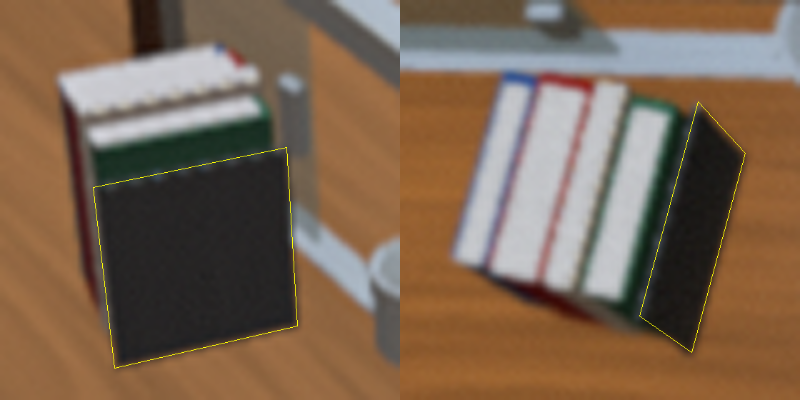

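```bash
python3 - <<'E'
from h import *
s=cv2.imread('pics/side0.png');t=cv2.imread('pics/top0.png')
a=cv2.resize(s[255:335,400:480],(400,400),interpolation=cv2.INTER_CUBIC)
b=cv2.resize(t[190:270,400:480],(400,400),interpolation=cv2.INTER_CUBIC)
cv2.imwrite('pics/post.png',np.hstack([a,b]))
E
```

```text
(no output)
```

View pics/post.png

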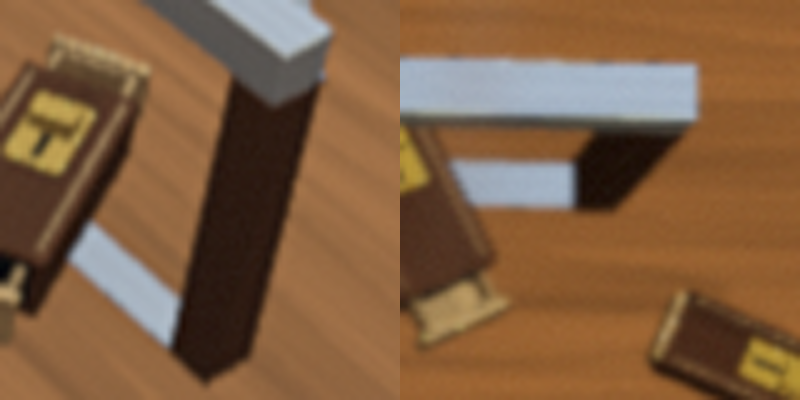

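```bash
python3 - <<'E'
from h import *
print(atz('side',[[400+u/5,255+v/5] for u,v in ((173,345),(208,382),(248,352))],0).round(3))
print(atz('top',[[400+u/5,190+v/5] for u,v in ((177,208),(213,208))],0).round(3))
print(atz('side',[[400+u/5,255+v/5] for u,v in ((275,107),(323,80))],.18).round(3))
E
```

```text
[[ 0.576 -0.453  0.   ]
 [ 0.573 -0.479  0.   ]
 [ 0.603 -0.477  0.   ]]
[[ 0.569 -0.458  0.   ]
 [ 0.57  -0.479  0.   ]]
[[ 0.571 -0.48   0.18 ]
 [ 0.601 -0.48   0.18 ]]
```

```bash
python3 - <<'E'
from h import *
t=cv2.imread('pics/top0.png')
b=cv2.resize(t[240:340,370:500],(780,600),interpolation=cv2.INTER_CUBIC);cv2.imwrite('pics/blue.png',b)
print(atz('top',[(381,300),(393,293),(412,327),(398,333),(450,262),(456,248),(490,262),(484,276)],.02).round(3))
E
```

```text
[[ 0.363 -0.297  0.02 ]
 [ 0.384 -0.331  0.02 ]
 [ 0.289 -0.384  0.02 ]
 [ 0.272 -0.345  0.02 ]
 [ 0.477 -0.495  0.02 ]
 [ 0.518 -0.513  0.02 ]
 [ 0.479 -0.61   0.02 ]
 [ 0.438 -0.591  0.02 ]]
```

View pics/blue.png

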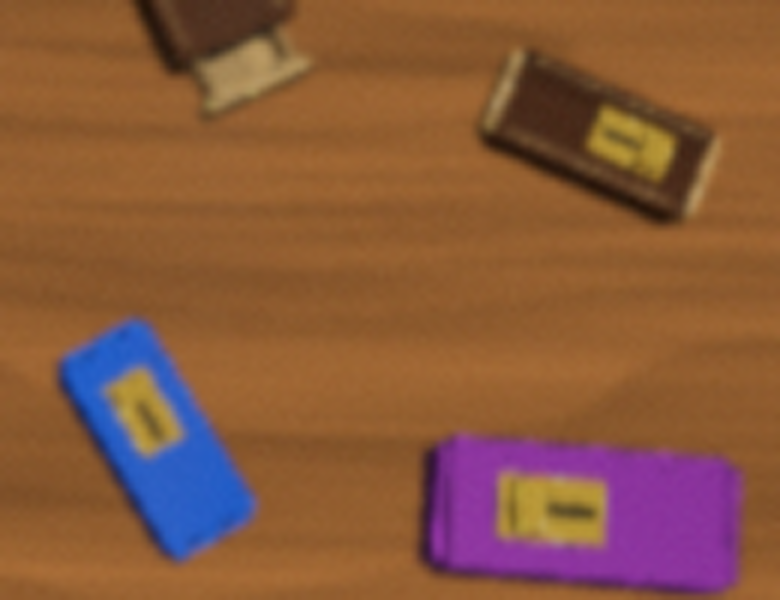

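```bash
python3 -m inch '0 0 0 0 0 0 0.8' 30
```

```text
time_s: 0.98
tcp_pos: [0.1799, 0.6506, 0.2266]
eef_rot: [-180.0, 0.0, -15.5]
contact_force: [-0.1, 0.0, 0.2]
gripper_width: 0.0847
```

```bash
cat >> h.py <<'E'
def tool(d):
    R=Ro.from_euler('xyz',r.get_state()['eef_rot'],degrees=True); return R.inv().apply(d)
def to(X,pose=None):
    s=r.get_state(); d=tool(np.array(X)-s['tcp_pos']); print('tool delta',d.round(4),'norm',np.linalg.norm(d).round(4),'at',s['tcp_pos'].round(4),s['eef_rot'].round(2)); return d
E
python3 -m inch '0.0247 0.0307 0 0 0 0 .96;0.0247 0.0307 0 0 0 0 .96;0.0247 0.0307 0 0 0 0 .96;0.0247 0.0307 0 0 0 0 .96;0.0247 0.0307 0 0 0 0 .96;0.0247 0.0307 0 0 0 0 .96;0.0247 0.0307 0 0 0 0 .96;0.0247 0.0307 0 0 0 0 .96;0.0247 0.0307 0 0 0 0 .96;0.0247 0.0307 0 0 0 0 .96;0.0247 0.0307 0 0 0 0 .96;0.0247 0.0307 0 0 0 0 .96;0.0247 0.0307 0 0 0 0 .96;0.0247 0.0307 0 0 0 0 .96;0.0247 0.0307 0 0 0 0 .96;0.0247 0.0307 0 0 0 0 .96;0.0247 0.0307 0 0 0 0 .96;0.0247 0.0307 0 0 0 0 .96'
python3 - <<'E'
from h import *
to([.43,-.40,.227]); print(r.get_state()['joints'].round(1))
E
```

```text
time_s: 2.48
tcp_pos: [0.4616, -0.0025, 0.2271]
eef_rot: [-179.9, -0.1, -15.4]
contact_force: [-0.1, 1.3, 0.8]
gripper_width: 0.0843
tool delta [ 7.540e-02  3.916e-01 -1.000e-04] norm 0.3988 at [ 0.4616 -0.0025  0.2271] [-1.7995e+02 -7.0000e-02 -1.5440e+01]
[ 24.2  -0.1 -25.    0.  -65.   50.3]
```

```bash
python3 -m inch '0.0075 0.0392 0 0 0 0 .96;0.0075 0.0392 0 0 0 0 .96;0.0075 0.0392 0 0 0 0 .96;0.0075 0.0392 0 0 0 0 .96;0.0075 0.0392 0 0 0 0 .96;0.0075 0.0392 0 0 0 0 .96;0.0075 0.0392 0 0 0 0 .96;0.0075 0.0392 0 0 0 0 .96;0.0075 0.0392 0 0 0 0 .96;0.0075 0.0392 0 0 0 0 .96'
python3 -m inch '0 0 0 0 0 .1208 .96;0 0 0 0 0 .1208 .96;0 0 0 0 0 .1208 .96;0 0 0 0 0 .1208 .96;0 0 0 0 0 .1208 .96;0 0 0 0 0 .1208 .96;0 0 0 0 0 .1208 .96;0 0 0 0 0 .1208 .96;0 0 0 0 0 .1208 .96;0 0 0 0 0 .1208 .96;0 0 0 0 0 .1208 .96;0 0 0 0 0 .1208 .96;0 0 0 0 0 .1208 .96;0 0 0 0 0 .1208 .96;0 0 0 0 0 .1208 .96;0 0 0 0 0 .1208 .96;0 0 0 0 0 .1208 .96;0 0 0 0 0 .1208 .96;0 0 0 0 0 .1208 .96;0 0 0 0 0 .1208 .96'
python3 -m inch '0 0 0 0 -.1091 0 .96;0 0 0 0 -.1091 0 .96;0 0 0 0 -.1091 0 .96;0 0 0 0 -.1091 0 .96;0 0 0 0 -.1091 0 .96;0 0 0 0 -.1091 0 .96;0 0 0 0 -.1091 0 .96;0 0 0 0 -.1091 0 .96;0 0 0 0 0 0 .96'
python3 - <<'E'
from h import *
s=r.get_state();R=Ro.from_euler('xyz',s['eef_rot'],degrees=True).as_matrix();print(R.round(3),s['joints'].round(1))
to([.469,-.401,.080])
E
```

```text
time_s: 3.32
tcp_pos: [0.4284, -0.4005, 0.2268]
eef_rot: [180.0, -0.0, -15.5]
contact_force: [1.9, -0.6, 0.7]
gripper_width: 0.0837
time_s: 4.98
tcp_pos: [0.4289, -0.3984, 0.2266]
eef_rot: [-180.0, 0.0, -154.2]
contact_force: [0.1, -0.5, -0.7]
gripper_width: 0.0844
time_s: 5.73
tcp_pos: [0.4262, -0.3998, 0.2237]
eef_rot: [179.5, 50.3, -154.6]
contact_force: [-1.0, -0.5, -1.6]
gripper_width: 0.0843
[[-0.576 -0.435  0.692]
 [-0.274  0.9    0.338]
 [-0.77   0.005 -0.638]] [-60.6  15.9  -5.5 -53.1 -74.   14.5]
tool delta [ 0.0863 -0.0205  0.1209] norm 0.15 at [ 0.4262 -0.3998  0.2237] [ 179.52   50.35 -154.59]
```

```bash
python3 -m inch '.0216 -.0051 .0302 0 0 0 .96;.0216 -.0051 .0302 0 0 0 .96;.0216 -.0051 .0302 0 0 0 .96;.0216 -.0051 .0302 0 0 0 .96;0 0 0 0 0 0 .96'
python3 - <<'E'
from h import *
s=r.get_state();R=Ro.from_euler('xyz',s['eef_rot'],degrees=True).as_matrix();print(R.round(3),s['joints'].round(1))
to([.538,-.367,.015])
a=snap('side','s1');b=snap('top','t1')
cv2.imwrite('pics/p1.png',np.hstack([cv2.resize(a[180:400,290:500],(400,419)),cv2.resize(b[160:370,330:530],(400,419))])[:,:,::-1])
E
```

```text
time_s: 6.15
tcp_pos: [0.4708, -0.397, 0.0749]
eef_rot: [178.9, 49.9, -154.6]
contact_force: [-0.5, 1.0, -0.2]
gripper_width: 0.0841
[[-0.583 -0.441  0.683]
 [-0.276  0.898  0.344]
 [-0.764  0.012 -0.645]] [-57.8  28.5  -8.5 -58.2 -63.5  26.4]
tool delta [-0.0017 -0.0034  0.0948] norm 0.0949 at [ 0.4708 -0.397   0.0749] [ 178.95   49.85 -154.65]
```

View pics/p1.png

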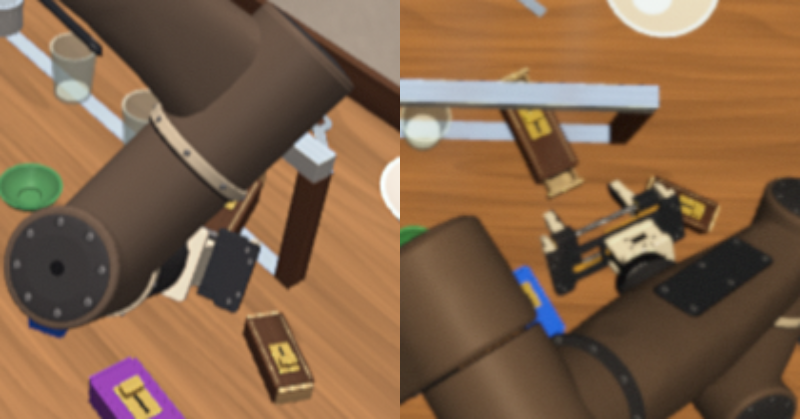

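```bash
python3 -m inch '-.0002 -.0004 .0135 0 0 0 .96;-.0002 -.0004 .0135 0 0 0 .96;-.0002 -.0004 .0135 0 0 0 .96;-.0002 -.0004 .0135 0 0 0 .96;-.0002 -.0004 .0135 0 0 0 .96;-.0002 -.0004 .0135 0 0 0 .96;-.0003 -.0006 .0135 0 0 0 .96;0 0 0 0 0 0 .96;0 0 0 0 0 0 .96'
python3 - <<'E'
from h import *
to([.538,-.367,.015])
b=snap('top','t2');a=snap('side','s2')
cv2.imwrite('pics/p2.png',cv2.resize(b[170:270,350:480],(780,600),interpolation=cv2.INTER_CUBIC)[:,:,::-1])
E
```

```text
time_s: 7.0
tcp_pos: [0.5387, -0.3699, 0.0221]
eef_rot: [179.9, 50.0, -153.9]
contact_force: [-0.5, -0.4, -0.1]
gripper_width: 0.0842
tool delta [0.005  0.0029 0.0051] norm 0.0077 at [ 0.5387 -0.3699  0.0221] [ 179.86   49.99 -153.93]
```

View pics/p2.png

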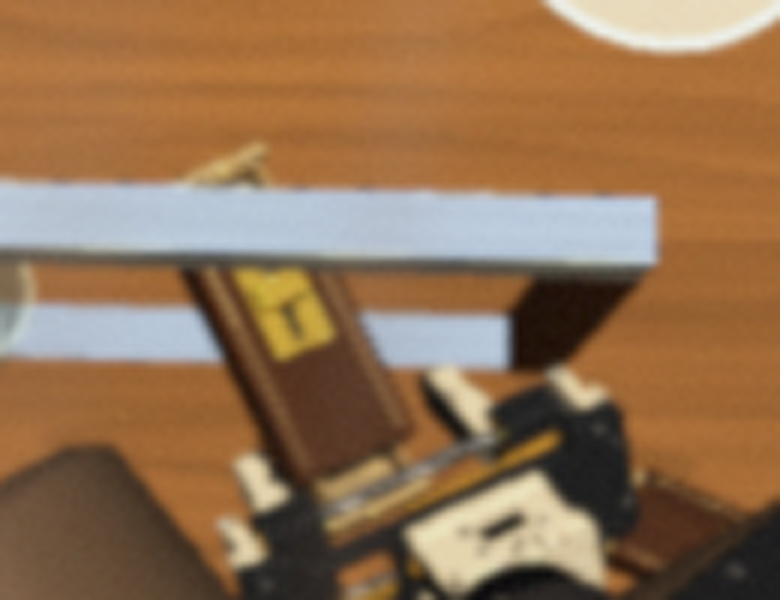

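```bash
python3 -m inch '.0025 .0025 .003 0 0 0 .96;.0025 .0025 .003 0 0 0 .96;0 0 0 0 0 0 .96;0 0 0 0 0 0 .6;0 0 0 0 0 0 .6;0 0 0 0 0 0 .6;0 0 0 0 0 0 .6;0 0 0 0 0 0 .6;0 0 0 0 0 0 .6' 40
python3 - <<'E'
from h import *
print(r.get_state()['tcp_pos'],r.get_state()['contact_force'])
b=snap('top','t3')
cv2.imwrite('pics/p3.png',cv2.resize(b[170:270,350:480],(780,600),interpolation=cv2.INTER_CUBIC)[:,:,::-1])
E
```

```text
time_s: 7.85
tcp_pos: [0.5375, -0.3661, 0.0157]
eef_rot: [-179.9, 50.0, -153.9]
contact_force: [-0.5, -1.0, 1.0]
gripper_width: 0.0621
[ 0.53752167 -0.36609283  0.01567069] [-0.45169732 -1.00177715  0.98953499]
```

View pics/p3.png

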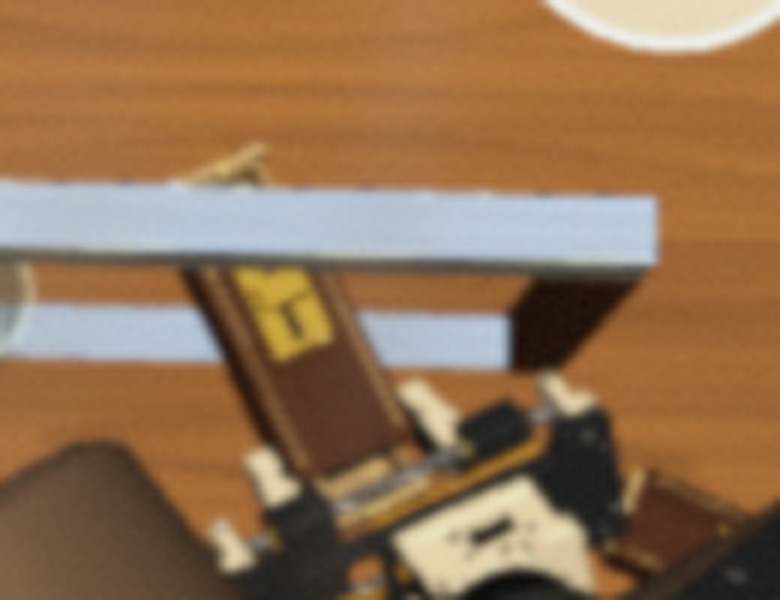

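```bash
python3 - <<'E'
from h import *
print(tool([-.045,.02,.001]))
E
```

```text
[ 0.01953237  0.03775874 -0.02487496]
```

```bash
python3 -m inch '0 0 0 0 0 0 .6;.0024 .0047 -.0031 0 0 0 .6;.0024 .0047 -.0031 0 0 0 .6;.0024 .0047 -.0031 0 0 0 .6;.0024 .0047 -.0031 0 0 0 .6;.0024 .0047 -.0031 0 0 0 .6;.0024 .0047 -.0031 0 0 0 .6;.0024 .0047 -.0031 0 0 0 .6;.0024 .0047 -.0031 0 0 0 .6;0 0 0 0 0 0 .6;0 0 0 0 0 0 .6'
python3 - <<'E'
from h import *
print(r.get_state()['tcp_pos'],r.get_state()['contact_force'])
b=snap('top','t4');a=snap('side','s4')
cv2.imwrite('pics/p4.png',cv2.resize(b[170:270,350:480],(780,600),interpolation=cv2.INTER_CUBIC)[:,:,::-1])
E
```

```text
time_s: 8.82
tcp_pos: [0.492, -0.3455, 0.0164]
eef_rot: [179.9, 50.0, -153.9]
contact_force: [-0.5, -0.7, -6.8]
gripper_width: 0.0621
[ 0.49204768 -0.34552285  0.01642712] [-0.51756916 -0.74025818 -6.81697954]
```

View pics/p4.png

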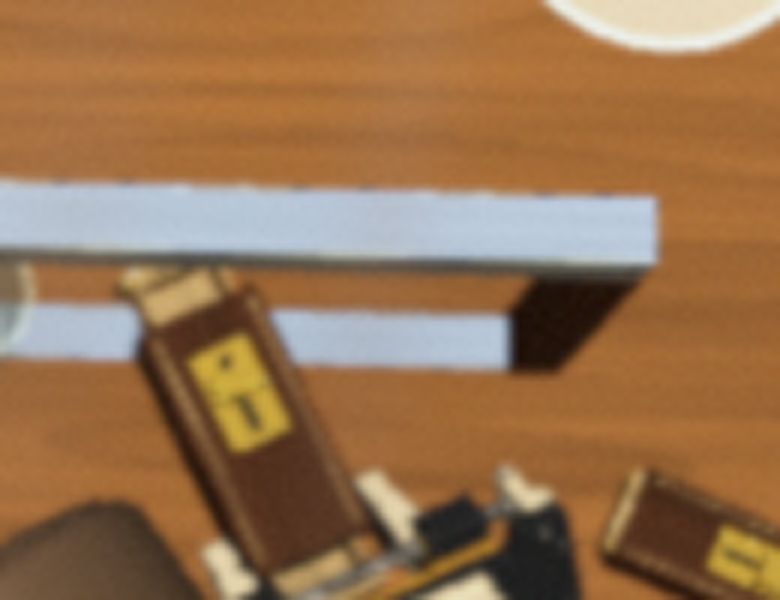

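```bash
python3 -m inch '.0008 0 .0006 0 0 0 .6;0 0 0 0 0 0 .6;0 0 0 0 0 0 .97;0 0 0 0 0 0 .97;0 0 0 0 0 0 .97;0 0 0 0 0 0 .97;0 0 0 0 .1091 0 .97;0 0 0 0 .1091 0 .97;0 0 0 0 .1091 0 .97;0 0 0 0 .1091 0 .97;0 0 0 0 0 0 .97'
python3 - <<'E'
from h import *
b=snap('top','t5');a=snap('side','s5')
cv2.imwrite('pics/p5.png',np.hstack([cv2.resize(b[190:290,340:440],(400,400),interpolation=cv2.INTER_CUBIC),cv2.resize(a[240:340,330:430],(400,400),interpolation=cv2.INTER_CUBIC)])[:,:,::-1])
c=np.array([.5302,-.328]);y=np.radians(26.2);e=np.array([np.cos(y),np.sin(y)]);n=np.array([-e[1],e[0]])
P=[[*(c+e*x/1e3+n*w/1e3),.04] for x,w in [(65,31),(65,-31),(-65,-31),(-65,31)]]
big=cv2.resize(b[170:270,350:480],(780,600),interpolation=cv2.INTER_CUBIC)[:,:,::-1].copy()
q=((proj('top',P)-(350,170)+.5)*6-.5).astype(int); cv2.polylines(big,[q.reshape(-1,1,2)],True,(0,255,0),1);cv2.imwrite('pics/p5o.png',big)
to([.5284,-.3289,.013])
E
```

```text
time_s: 9.83
tcp_pos: [0.4965, -0.3441, 0.0183]
eef_rot: [-179.8, 25.4, -153.5]
contact_force: [0.2, -0.3, -0.1]
gripper_width: 0.085
tool delta [-0.0325 -0.0027  0.019 ] norm 0.0377 at [ 0.4936 -0.3432  0.016 ] [ 179.95   25.69 -153.61]
```

View pics/p5o.png

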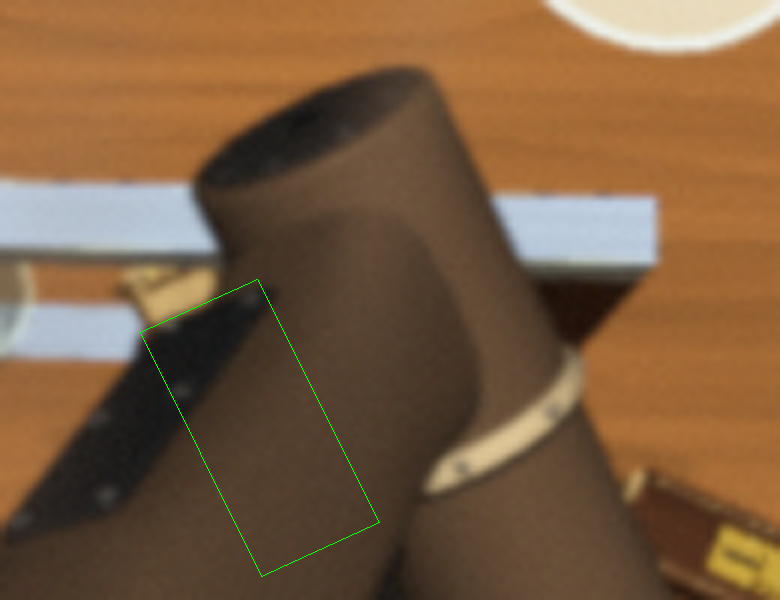

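View pics/s5.png

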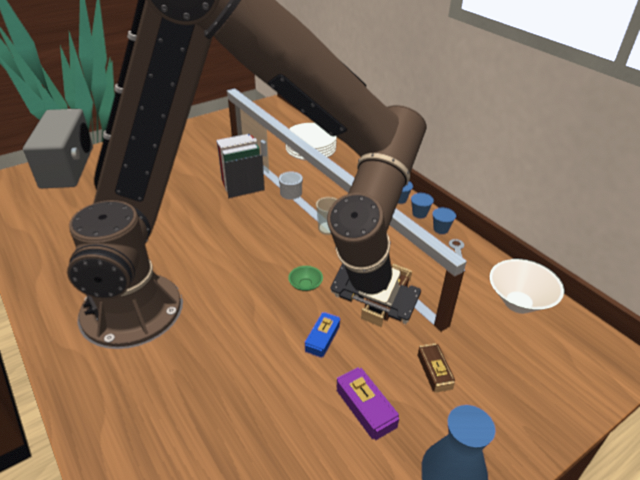

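```bash
python3 - <<'E'
from h import *
print(tri('side',(385,130),'top',(409,205)),tri('side',(383,165),'top',(434,242)))
print(r.get_state()['joints'].round(1))
E
```

```text
(array([ 0.50628972, -0.30118798,  0.46787153]), np.float64(0.02107868139883548)) (array([ 0.43975019, -0.3643298 ,  0.44150661]), np.float64(0.00350054606831756))
[-33.4  24.2 -17.5 -35.3 -40.4  -4.5]
```

```bash
python3 -m inch '-.0081 -.0007 .0047 0 0 0 .97;-.0081 -.0007 .0047 0 0 0 .97;-.0081 -.0007 .0047 0 0 0 .97;-.0081 -.0007 .0047 0 0 0 .97;0 0 0 0 0 0 .97;0 0 0 0 0 0 .6;0 0 0 0 0 0 .6;0 0 0 0 0 0 .6;0 0 0 0 0 0 .6;0 0 0 0 0 0 .6' 45
python3 - <<'E'
from h import *
print('lift/back',tool([-.05,0,.06]));
E
```

```text
time_s: 10.77
tcp_pos: [0.526, -0.331, 0.0121]
eef_rot: [179.8, 25.6, -154.0]
contact_force: [-1.7, 2.1, 1.5]
gripper_width: 0.0615
lift/back [ 0.01460535  0.02220949 -0.07343992]
```

```bash
python3 -m inch '.0018 .0028 -.0092 0 0 0 .6;.0018 .0028 -.0092 0 0 0 .6;.0037 .0056 -.0184 0 0 0 .6;.0037 .0056 -.0184 0 0 0 .6;.0037 .0056 -.0184 0 0 0 .6;0 0 0 0 0 0 .6'
python3 - <<'E'
from h import *
s=r.get_state();print(s['contact_force'].round(1),s['moment'].round(2))
b=snap('top','t6');a=snap('side','s6')
# bookend frame
bx=np.array([np.cos(np.radians(78.8)),np.sin(np.radians(78.8)),0])
print('1: back', tool([-.07,0,0.0]))
to([.38,-.30,.075])
E
```

```text
time_s: 11.27
tcp_pos: [0.4749, -0.3322, 0.0757]
eef_rot: [-179.9, 25.7, -153.8]
contact_force: [0.8, 0.3, -6.4]
gripper_width: 0.0618
[ 0.8  0.3 -6.4] [-0.96  1.97  0.02]
1: back [ 0.05667737  0.0307711  -0.02721791]
tool delta [ 0.0645  0.0707 -0.0326] norm 0.1012 at [ 0.476  -0.3317  0.0735] [-180.     25.65 -153.92]
```

View pics/s6.png

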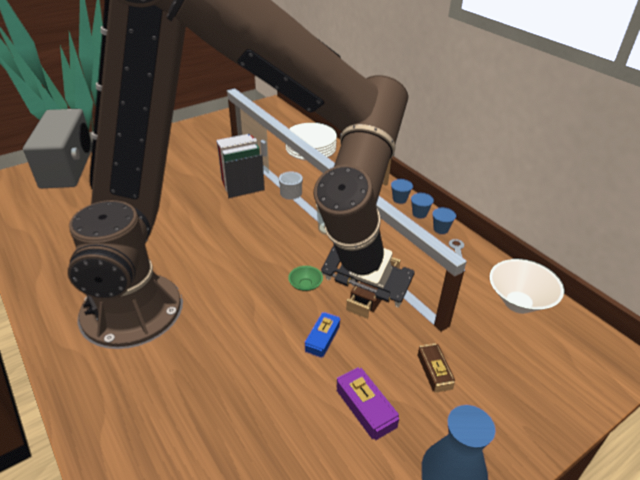

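View pics/t6.png

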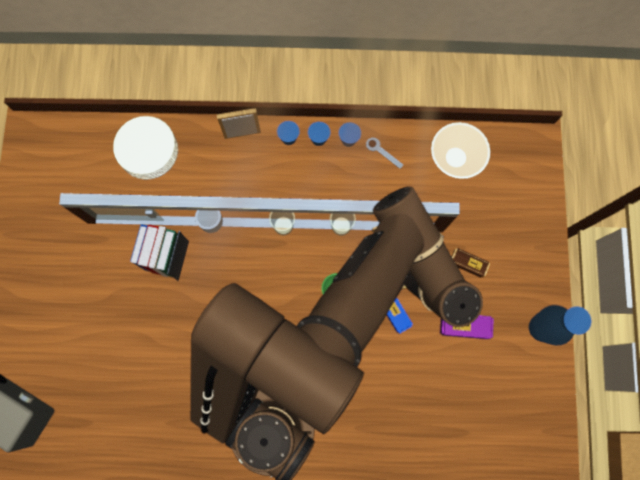

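```bash
python3 -m inch '.0121 .0066 -.0058 0 0 0 .6;.0121 .0066 -.0058 0 0 0 .6;0 0 0 -.0498 0 -.1037 .6;0 0 0 -.0498 0 -.1037 .6;0 0 0 -.0498 0 -.1037 .6;0 0 0 -.0498 0 -.1037 .6;0 0 0 -.0498 0 -.1037 .6;0 0 0 -.0498 0 -.1037 .6;0 0 0 -.0498 0 -.1037 .6;0 0 0 -.0498 0 -.1037 .6;0 0 0 0 0 0 .6'
python3 - <<'E'
from h import *
to([.4418,.1435,.075]); print(r.get_state()['joints'].round(1))
E
```

```text
time_s: 12.28
tcp_pos: [0.447, -0.3317, 0.0709]
eef_rot: [179.8, 25.7, -100.9]
contact_force: [0.1, -0.5, -6.9]
gripper_width: 0.0616
tool delta [-0.4214  0.094   0.1986] norm 0.4752 at [ 0.447  -0.3317  0.0709] [ 179.84   25.71 -100.86]
[-34.2  27.5  -5.6 -25.1 -69.8  34.8]
```

```bash
python3 -m inch '-.0162 .0036 .0076 0 0 0 .6;-.0162 .0036 .0076 0 0 0 .6;-.0324 .0072 .0153 0 0 0 .6;-.0324 .0072 .0153 0 0 0 .6;-.0324 .0072 .0153 0 0 0 .6;-.0324 .0072 .0153 0 0 0 .6;-.0324 .0072 .0153 0 0 0 .6;-.0324 .0072 .0153 0 0 0 .6;-.0324 .0072 .0153 0 0 0 .6;-.0324 .0072 .0153 0 0 0 .6;-.0324 .0072 .0153 0 0 0 .6;-.0324 .0072 .0153 0 0 0 .6;-.0324 .0072 .0153 0 0 0 .6;-.0162 .0036 .0076 0 0 0 .6;-.0162 .0036 .0076 0 0 0 .6;0 0 0 0 0 0 .6;0 0 0 0 0 0 .6'
python3 - <<'E'
from h import *
to([.4418,.1435,.075]); print(r.get_state()['joints'].round(1))
b=snap('top','t7');a=snap('side','s7')
cv2.imwrite('pics/p7.png',np.hstack([cv2.resize(b[200:320,110:230],(400,400),interpolation=cv2.INTER_CUBIC),cv2.resize(a[120:270,200:350],(400,400),interpolation=cv2.INTER_CUBIC)])[:,:,::-1])
E
```

```text
time_s: 13.7
tcp_pos: [0.4436, 0.144, 0.0759]
eef_rot: [179.8, 25.7, -101.2]
contact_force: [0.1, -0.8, -5.1]
gripper_width: 0.0617
tool delta [0.0011 0.0017 0.0004] norm 0.0021 at [0.4436 0.144  0.0759] [ 179.84   25.7  -101.23]
[ 20.3   8.7 -30.7 -33.8 -41.8  -7.6]
```

View pics/p7.png

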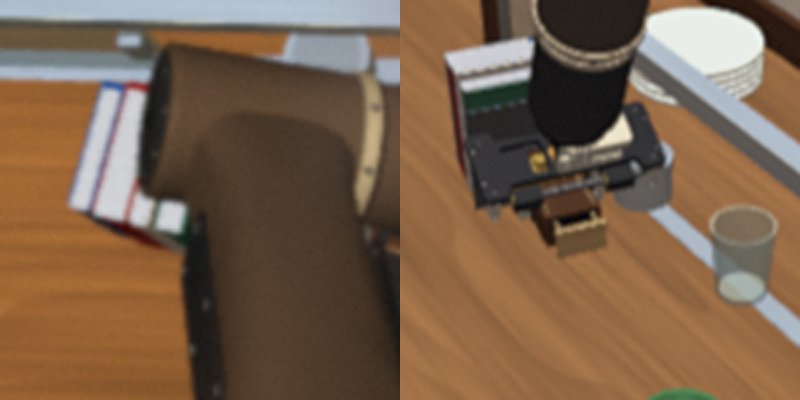

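View pics/t7.png

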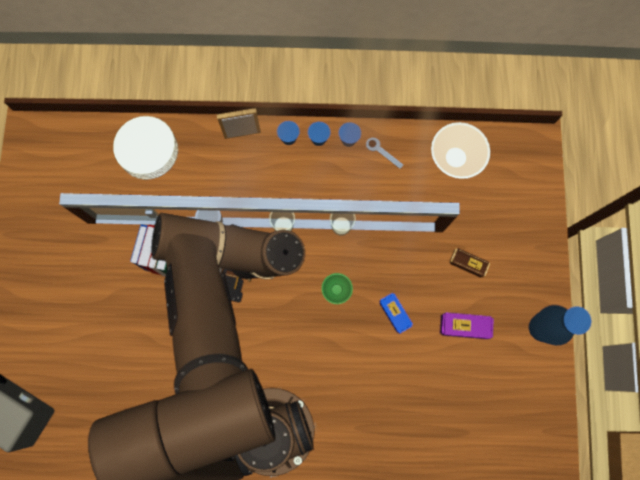

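```bash
python3 -m inch '.0068 .0008 .0141 0 0 0 .6;.0068 .0008 .0141 0 0 0 .6;.0068 0 .0141 0 0 0 .6;.0068 0 .0141 0 0 0 .6;0 0 0 0 0 0 .6;-.0072 0 .0035 0 0 0 .6;-.0072 0 .0035 0 0 0 .6;-.0072 0 .0035 0 0 0 .6;0 0 0 0 0 0 .6;0 0 0 0 0 0 .6'
python3 - <<'E'
from h import *
s=r.get_state();p=s['tcp_pos'];bx=np.array([np.cos(np.radians(78.8)),np.sin(np.radians(78.8))]);d=p[:2]-[.467,.271]
print('along',d@bx,'lat',d@[.981,-.194],p[2],s['contact_force'])
a=snap('side','s8')
cv2.imwrite('pics/p8.png',cv2.resize(a[130:250,200:340],(700,600),interpolation=cv2.INTER_CUBIC)[:,:,::-1])
E
```

```text
time_s: 14.63
tcp_pos: [0.4479, 0.1683, 0.0138]
eef_rot: [179.9, 25.7, -101.1]
contact_force: [0.2, 0.0, -5.2]
gripper_width: 0.0616
along -0.104492935116938 lat 0.0011850597708352062 0.013811719916618496 [ 0.15489364  0.02720099 -5.16566053]
```

View pics/p8.png

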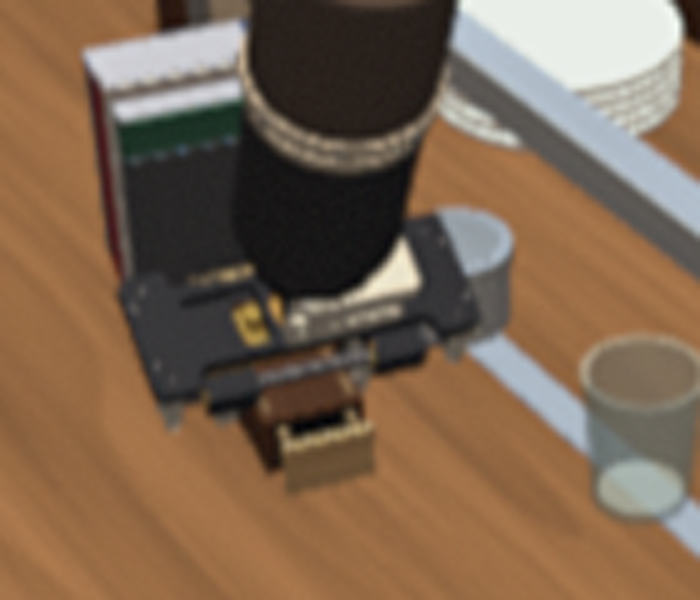

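```bash
python3 -m inch '-.0045 .0003 .0022 0 0 0 .6;-.0045 .0003 .0022 0 0 0 .6;-.0045 .0003 .0022 0 0 0 .6;-.0045 .0003 .0022 0 0 0 .6;-.0045 0 .0022 0 0 0 .6;0 0 0 0 0 0 .6'
python3 - <<'E'
from h import *
s=r.get_state();p=s['tcp_pos'];bx=np.array([np.cos(np.radians(78.8)),np.sin(np.radians(78.8))]);d=p[:2]-[.467,.271]
print('along',d@bx,'lat',d@[.981,-.194],p[2],s['contact_force'][:2]@bx,s['contact_force'])
E
python3 -m inch '-.0018 0 .0009 0 0 0 .6;0 0 0 0 0 0 .6'
```

```text
time_s: 15.18
tcp_pos: [0.4514, 0.1921, 0.0129]
eef_rot: [179.9, 25.6, -101.1]
contact_force: [1.0, -5.6, -7.1]
gripper_width: 0.0619
along -0.08038299489818028 lat 1.1074334156207675e-05 0.01294496076148538 -5.253590491506422 [ 1.04323014 -5.56215194 -7.08515564]
time_s: 15.35
tcp_pos: [0.4515, 0.1923, 0.0127]
eef_rot: [179.9, 25.5, -101.1]
contact_force: [-0.8, -17.0, 1.0]
gripper_width: 0.062
```

```bash
python3 -m inch '.0045 0 -.0022 0 0 0 .6;.0090 0 -.0044 0 0 0 .6;.0135 0 -.0065 0 0 0 .6;.0135 0 -.0065 0 0 0 .6;.0135 0 -.0065 0 0 0 .6;.0135 0 -.0065 0 0 0 .6;.0135 0 -.0065 0 0 0 .6;.0135 0 -.0065 0 0 0 .6;.009 0 -.0044 0 0 0 .6;0 0 0 0 0 0 .6;0 0 0 0 0 0 .6'
python3 - <<'E'
from h import *
s=r.get_state();print(s['tcp_pos'],s['contact_force'])
E
```

```text
time_s: 16.27
tcp_pos: [0.4299, 0.0812, 0.0134]
eef_rot: [179.9, 25.7, -101.3]
contact_force: [0.0, 0.2, -5.3]
gripper_width: 0.0617
[0.42985853 0.08116424 0.01344919] [ 2.46656555e-03  2.47821836e-01 -5.33268203e+00]
```

```bash
python3 -m inch '.0007 0 .0014 0 0 0 .6;0 0 0 0 0 0 .6;0 0 0 0 0 0 .97;0 0 0 0 0 0 .97;0 0 0 0 0 0 .97;0 0 0 0 0 0 .97;0 0 -.02 0 0 0 .97;0 0 -.035 0 0 0 .97;0 0 -.035 0 .1121 0 .97;0 0 -.035 0 .1121 0 .97;0 0 -.035 0 .1121 0 .97;0 0 -.035 0 .1121 0 .97;0 0 -.02 0 0 0 .97'
python3 - <<'E'
from h import *
to([.46,.24,.26])
a=snap('side','s9')
cv2.imwrite('pics/p9.png',cv2.resize(a[120:280,190:390],(750,600),interpolation=cv2.INTER_CUBIC)[:,:,::-1])
E
```

```text
time_s: 17.35
tcp_pos: [0.4184, 0.0224, 0.1978]
eef_rot: [179.8, 3.4, -100.8]
contact_force: [0.2, 1.1, -0.9]
gripper_width: 0.085
tool delta [-2.249e-01  1.000e-04 -4.890e-02] norm 0.2301 at [0.4184 0.0224 0.1978] [ 179.79    3.43 -100.79]
```

View pics/p9.png

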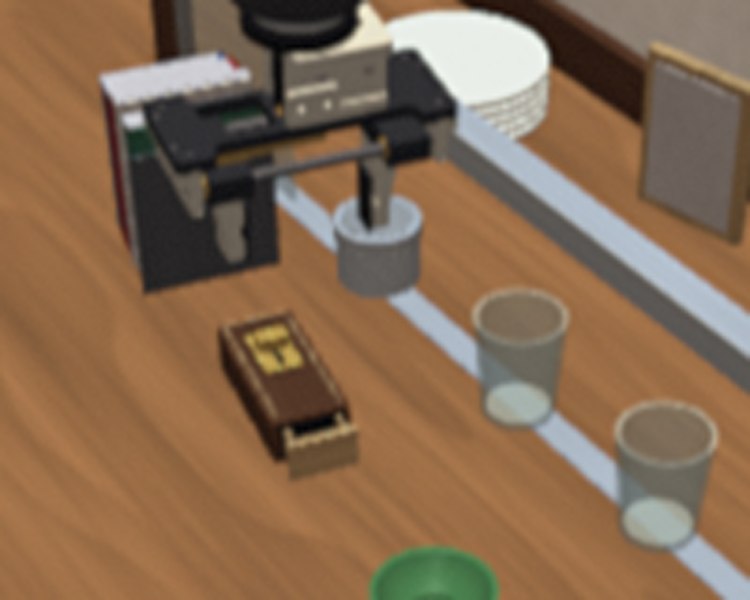

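```bash
python3 - <<'E'
import cv2
a=cv2.imread('pics/s9.png'); cv2.imwrite('pics/p9c.png',cv2.resize(a[200:250,242:292],(600,600),interpolation=cv2.INTER_CUBIC))
E
```

```text
(no output)
```

View pics/p9c.png

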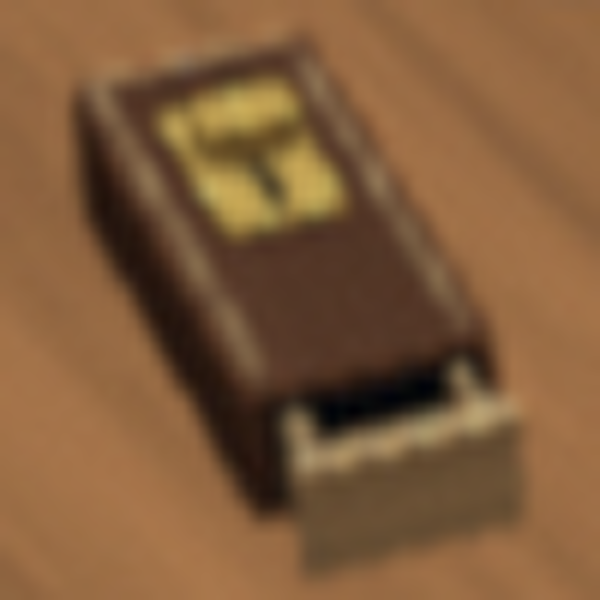

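```bash
cat >> h.py <<'E'
def fit(cam_,uv,z=.04,L=.065,W=.031):
    # uv order: +x left, +x right, -x right, -x left ; fits box pose on plane z
    P=atz(cam_,uv,z)[:,:2]; M=np.array([[L,W],[L,-W],[-L,-W],[-L,W]]); c=P.mean(0); A=(P-c).T@M
    th=np.arctan2(A[1,0]-A[0,1],A[0,0]+A[1,1]); Rm=np.array([[np.cos(th),-np.sin(th)],[np.sin(th),np.cos(th)]])
    return c,np.degrees(th),np.linalg.norm(P-c-M@Rm.T,axis=1),P
E
python3 - <<'E'
from h import *
m=lambda u:(np.array(u,float)+.5)/12-.5+np.array((242,200))
c,th,res,P=fit('side',[m((85,82)),m((310,42)),m((485,335)),m((258,388))]);print(c,th,res)
t=np.radians(th);e=np.array([np.cos(t),np.sin(t)]);n=np.array([-e[1],e[0]])
a=cv2.imread('pics/s9.png');big=cv2.resize(a[200:250,242:292],(600,600),interpolation=cv2.INTER_CUBIC)
for z,col in((.04,(0,255,0)),(0,(255,0,0))):
    Q=[[*(c+e*x+n*w),z] for x,w in ((.065,.031),(.065,-.031),(-.065,-.031),(-.065,.031))]
    q=((proj('side',Q)-(242,200)+.5)*12-.5).astype(int);cv2.polylines(big,[q.reshape(-1,1,2)],True,col,1)
cv2.imwrite('pics/p9o.png',big)
bx=np.array([np.cos(np.radians(78.8)),np.sin(np.radians(78.8))]);d=c-[.467,.271];print('along',d@bx,'lat',d@[.981,-.194])
s=r.get_state();to([c[0],c[1],.15])
E
```

```text
[0.43112619 0.0888571 ] 77.829643052168 [0.00241839 0.00517513 0.00316067 0.00461286]
along -0.18564194612694965 lat 0.00014351164040316312
tool delta [-0.0631  0.0002  0.0543] norm 0.0833 at [0.4192 0.0233 0.2   ] [ 179.9     3.83 -100.58]
```

View pics/p9o.png

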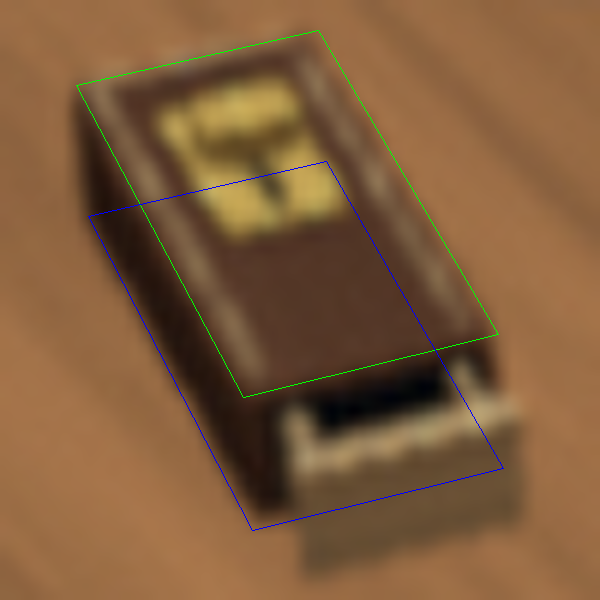

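```bash
python3 -m inch '-.024 0 .015 0 .033 .008 .97;-.024 0 .015 0 .033 .008 .97;-.024 0 .015 0 0 0 .97;0 0 0 0 0 0 .97;0 0 0 0 0 0 .97'
python3 - <<'E'
from h import *
to([.4325,.094,.010])
E
```

```text
time_s: 17.82
tcp_pos: [0.4301, 0.0943, 0.1499]
eef_rot: [179.3, -0.1, -101.7]
contact_force: [0.3, -0.2, 0.1]
gripper_width: 0.0853
tool delta [-0.0004 -0.0042  0.1399] norm 0.14 at [0.4301 0.0943 0.1499] [ 1.7928e+02 -8.0000e-02 -1.0168e+02]
```

```bash
python3 -m inch '0 -.0024 .02 .012 0 0 .97;0 0 .03 0 0 0 .97;0 0 .03 0 0 0 .97;0 0 .03 0 0 0 .97;0 0 .02 0 0 0 .97;0 0 .01 0 0 0 .97;0 0 0 0 0 0 .97'
python3 - <<'E'
from h import *
to([.4325,.094,.010])
E
python3 -m inch '0 0 0 0 0 0 .6;0 0 0 0 0 0 .6;0 0 0 0 0 0 .6;0 0 0 0 0 0 .6;0 0 0 0 0 0 .6' 45
```

```text
time_s: 18.4
tcp_pos: [0.4317, 0.0915, 0.0092]
eef_rot: [179.9, -0.2, -101.9]
contact_force: [-0.2, -0.2, -0.2]
gripper_width: 0.085
tool delta [-0.0026 -0.0003 -0.0009] norm 0.0028 at [0.4317 0.0915 0.0092] [ 1.7991e+02 -1.6000e-01 -1.0187e+02]
time_s: 18.82
tcp_pos: [0.4329, 0.0932, 0.0116]
eef_rot: [-179.9, 0.0, -101.8]
contact_force: [-3.3, 0.4, 8.0]
gripper_width: 0.0618
```

```bash
python3 -m inch '0 0 -.015 0 0 0 .6;0 0 -.025 0 0 0 .6;0 0 -.025 0 0 0 .6;0 0 -.02 0 0 -.06 .6;0 0 0 0 0 -.1212 .6;0 0 0 0 0 -.1212 .6;0 0 0 0 0 -.1212 .6;0 0 0 0 0 -.1212 .6;0 0 0 0 0 -.1212 .6;0 0 0 0 0 -.1212 .6;0 0 0 0 0 -.1212 .6;0 0 0 0 0 -.1212 .6;0 0 0 0 0 -.1212 .6;0 0 0 0 0 -.1212 .6;0 0 0 0 0 -.1212 .6;0 0 0 0 0 -.1212 .6;0 0 0 0 0 0 .6'
python3 - <<'E'
from h import *
print(r.get_state()['joints'].round(1));a=snap('side','s10')
E
```

```text
time_s: 20.23
tcp_pos: [0.432, 0.0928, 0.0955]
eef_rot: [180.0, -0.0, -14.7]
contact_force: [0.1, -0.6, -5.8]
gripper_width: 0.0619
[ 37.9   6.3 -37.9   0.  -45.8  37.4]
```

View pics/s10.png

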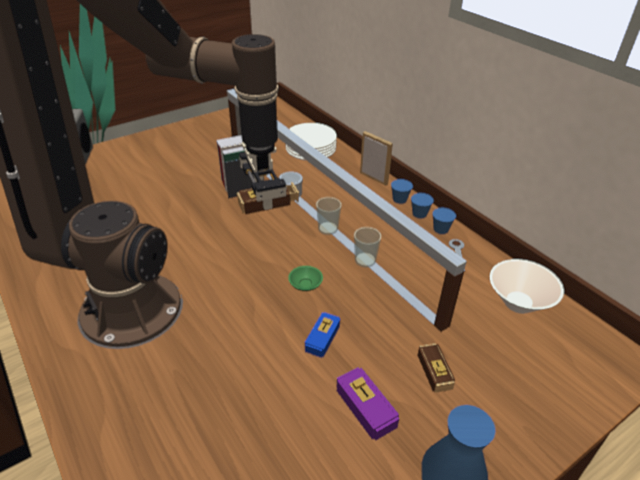

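```bash
python3 -m inch '0 0 0 0 0 -.1166 .6;0 0 0 0 0 -.1166 .6;0 0 0 0 0 -.1166 .6;0 0 0 0 0 -.1166 .6;0 0 0 0 0 -.1166 .6;0 0 0 0 0 -.1166 .6;0 0 0 0 0 -.1166 .6;0 0 0 0 0 -.1166 .6;0 0 0 0 0 -.1166 .6;0 0 0 0 0 -.1166 .6;0 0 0 0 0 -.1166 .6;0 0 0 0 0 -.1166 .6;0 0 0 0 0 -.1166 .6;0 0 0 0 0 -.1166 .6;.016 0 0 0 0 0 .6;.016 0 0 0 0 0 .6;.016 0 0 0 0 0 .6;0 0 0 0 0 0 .6;0 0 0 0 0 0 .6'
python3 - <<'E'
from h import *
s=r.get_state();p=s['tcp_pos'];bx=np.array([np.cos(np.radians(78.8)),np.sin(np.radians(78.8))]);d=p[:2]-[.467,.271]
print('along',d@bx,'lat',d@[.981,-.194],p[2],s['joints'].round(1))
a=snap('side','s11')
cv2.imwrite('pics/p11.png',cv2.resize(a[130:230,200:320],(720,600),interpolation=cv2.INTER_CUBIC)[:,:,::-1])
E
```

```text
time_s: 21.87
tcp_pos: [0.4426, 0.1415, 0.0956]
eef_rot: [179.9, 0.0, 78.5]
contact_force: [-1.2, -1.3, -4.9]
gripper_width: 0.0618
along -0.13178085181589627 lat 0.0011458834837236689 0.09557338002866157 [ 4.220e+01  8.400e+00 -3.530e+01  1.000e-01 -4.620e+01  1.262e+02]
```

View pics/p11.png

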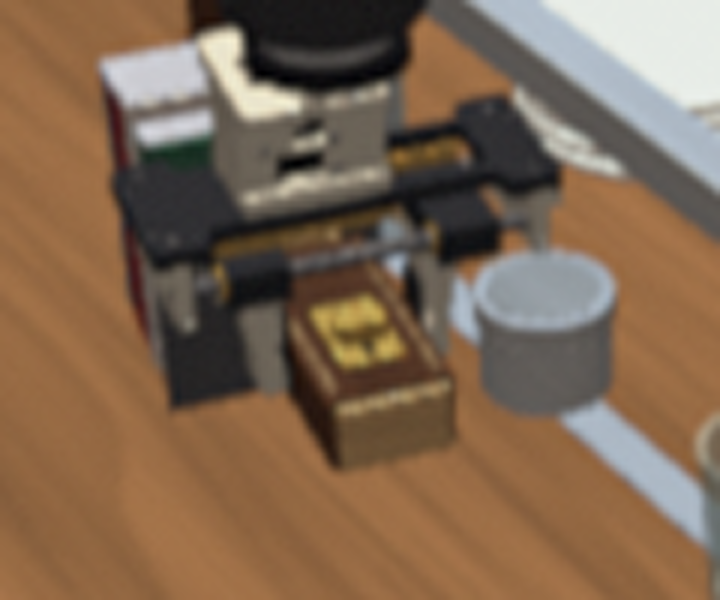

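```bash
python3 -m inch '0 -.001 .025 0 0 -.005 .6;0 -.001 .025 0 0 0 .6;0 0 .02 0 0 0 .6;0 0 .01 0 0 0 .6;0 0 .0035 0 0 0 .6;0 0 0 0 0 0 .6;.01 0 0 0 0 0 .6;.01 0 0 0 0 0 .6;.01 0 0 0 0 0 .6;.005 0 0 0 0 0 .6;.005 0 0 0 0 0 .6;0 0 0 0 0 0 .6;0 0 0 0 0 0 .6'
python3 - <<'E'
from h import *
s=r.get_state();p=s['tcp_pos'];bx=np.array([np.cos(np.radians(78.8)),np.sin(np.radians(78.8))]);d=p[:2]-[.467,.271]
print('along',d@bx,'lat',d@[.981,-.194],p[2],s['contact_force'][:2]@bx,s['contact_force'])
E
```

```text
time_s: 23.0
tcp_pos: [0.4481, 0.1799, 0.0121]
eef_rot: [180.0, 0.0, 78.8]
contact_force: [0.9, -0.5, -6.1]
gripper_width: 0.062
along -0.09305963456560962 lat -0.0008814470967505375 0.01207421583115673 -0.3091131299111903 [ 0.8825198  -0.48985806 -6.06957395]
```

```bash
python3 -m inch '.004 0 0 0 0 0 .6;.004 0 0 0 0 0 .6;.004 0 0 0 0 0 .6;0 0 0 0 0 0 .6'; python3 -m inch '.002 0 0 0 0 0 .6;.002 0 0 0 0 0 .6;0 0 0 0 0 0 .6';python3 -m inch '.001 0 0 0 0 0 .6;0 0 0 0 0 0 .6'
```

```text
time_s: 23.33
tcp_pos: [0.4505, 0.1918, 0.0121]
eef_rot: [180.0, 0.0, 78.8]
contact_force: [-0.3, -1.0, -5.8]
gripper_width: 0.0617
time_s: 23.58
tcp_pos: [0.4514, 0.1956, 0.0121]
eef_rot: [179.9, 0.0, 78.8]
contact_force: [-0.4, -0.6, -5.7]
gripper_width: 0.0619
time_s: 23.75
tcp_pos: [0.4515, 0.1964, 0.0122]
eef_rot: [179.9, 0.0, 78.8]
contact_force: [-0.1, -1.6, -6.0]
gripper_width: 0.0619
```

```bash
python3 -m inch '.002 0 0 0 0 0 .6;0 0 0 0 0 0 .6';python3 -m inch '.002 0 0 0 0 0 .6;0 0 0 0 0 0 .6'; python3 - <<'E'
from h import *
a=snap('side','s12')
cv2.imwrite('pics/p12.png',cv2.resize(a[130:230,200:320],(720,600),interpolation=cv2.INTER_CUBIC)[:,:,::-1])
b=snap('top','t12')
cv2.imwrite('pics/p12t.png',cv2.resize(b[200:300,130:230],(600,600),interpolation=cv2.INTER_CUBIC)[:,:,::-1])
E
```

```text
time_s: 23.92
tcp_pos: [0.4516, 0.1979, 0.0121]
eef_rot: [180.0, 0.1, 78.8]
contact_force: [-0.4, -4.4, -5.2]
gripper_width: 0.0618
time_s: 24.08
tcp_pos: [0.4513, 0.1981, 0.0119]
eef_rot: [-180.0, 0.2, 78.7]
contact_force: [1.3, -11.2, -2.9]
gripper_width: 0.0616
```

View pics/p12.png

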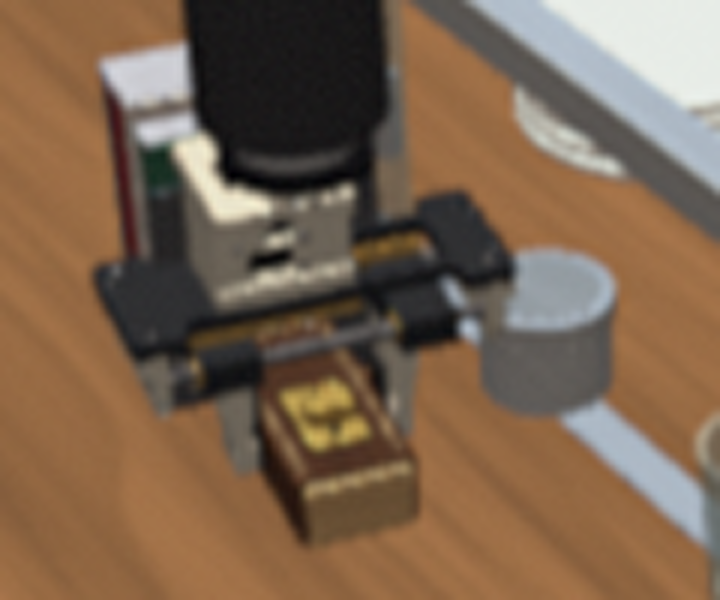

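View pics/p12t.png

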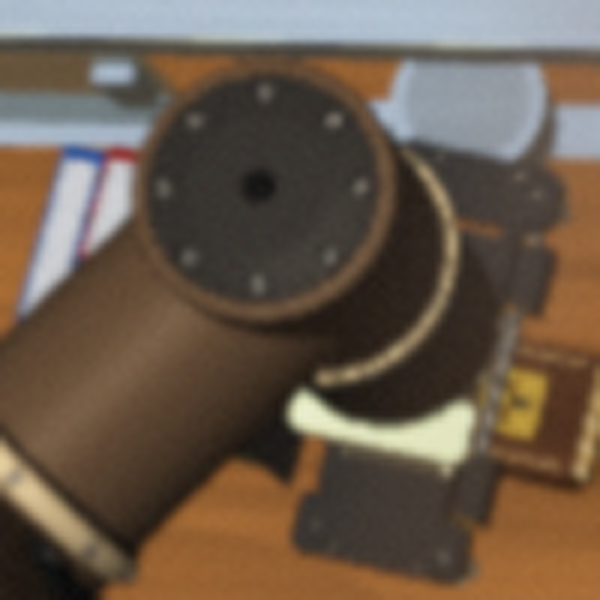

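```bash
python3 -m inch '.001 0 0 0 0 0 .6;0 0 0 0 0 0 .6;-.001 0 .001 0 0 0 .6;0 0 .001 0 0 0 .6;0 0 0 0 0 0 .6'
python3 - <<'E'
from h import *
s=r.get_state();p=s['tcp_pos'];bx=np.array([np.cos(np.radians(78.8)),np.sin(np.radians(78.8))]);d=p[:2]-[.467,.271]
print('along',d@bx,'lat',d@[.981,-.194],p[2],s['contact_force'][:2]@bx,s['contact_force'])
E
```

```text
time_s: 24.6
tcp_pos: [0.4512, 0.1981, 0.0116]
eef_rot: [-180.0, 0.2, 78.7]
contact_force: [-7.4, -11.0, 23.3]
gripper_width: 0.0618
along -0.07454718367187144 lat -0.0013891638330517072 0.011597825045781662 -12.191956934114412 [ -7.35214033 -10.97289582  23.2840784 ]
```

```bash
python3 -m inch '-.001 0 -.0008 0 0 0 .6;0 0 -.0005 0 0 0 .6;0 0 0 0 0 0 .75;0 0 0 0 0 0 .97;0 0 0 0 0 0 .97;0 0 0 0 0 0 .97;0 0 0 0 0 0 .97'
python3 -m inch '0 0 -.02 0 0 0 .97;0 0 -.03 0 0 0 .97;0 0 -.035 0 0 0 .97;0 0 -.035 0 0 0 .97;-.03 0 -.03 0 0 0 .97;-.04 0 0 0 0 0 .97;-.04 0 0 0 0 0 .97;-.02 0 0 0 0 0 0;0 0 0 0 0 0 0;0 0 0 0 0 0 0;0 0 0 0 0 0 0'
python3 - <<'E'
from h import *
a=snap('side','s13')
cv2.imwrite('pics/p13.png',cv2.resize(a[130:230,200:320],(720,600),interpolation=cv2.INTER_CUBIC)[:,:,::-1])
b=snap('top','t13')
cv2.imwrite('pics/p13t.png',cv2.resize(b[200:300,130:230],(600,600),interpolation=cv2.INTER_CUBIC)[:,:,::-1])
E
```

```text
time_s: 25.18
tcp_pos: [0.4526, 0.2, 0.0118]
eef_rot: [179.9, -0.0, 78.8]
contact_force: [0.0, -0.2, -0.4]
gripper_width: 0.0834
time_s: 26.1
tcp_pos: [0.4273, 0.0727, 0.1613]
eef_rot: [179.9, -0.0, 78.8]
contact_force: [-0.7, 0.5, -0.0]
gripper_width: 0.064
```

View pics/p13.png

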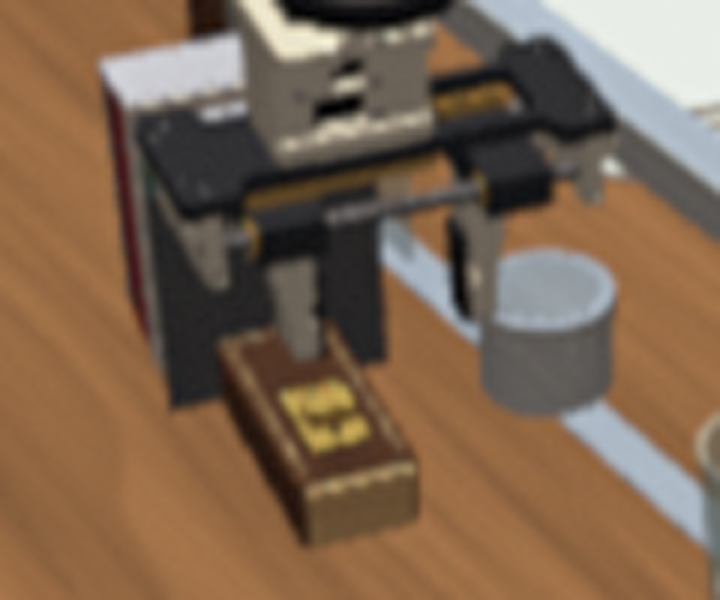

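View pics/p13t.png

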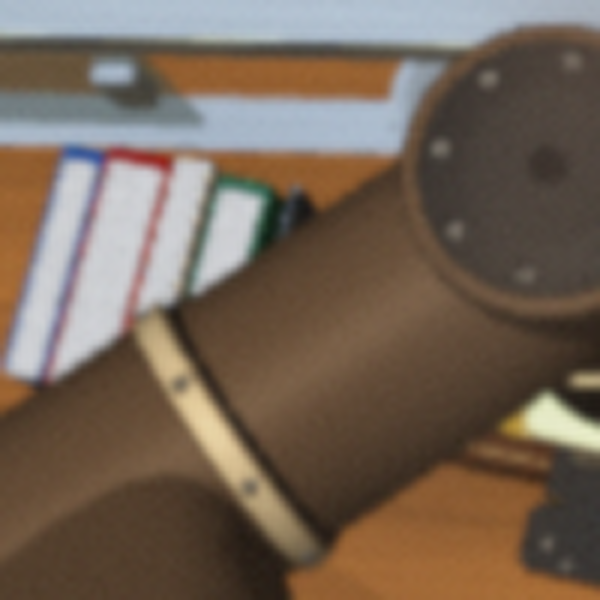

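```bash
python3 - <<'E'
from h import *
a=cv2.imread('pics/s13.png'); o=(234,178)
big=cv2.resize(a[o[1]:o[1]+50,o[0]:o[0]+50],(600,600),interpolation=cv2.INTER_CUBIC); cv2.imwrite('pics/p13c.png',big)
bx=np.array([np.cos(np.radians(78.8)),np.sin(np.radians(78.8))]);f=np.array([.981,-.194])
c=np.array([.467,.271])-.071*bx
for z,col in((.04,(0,255,0)),(0,(255,0,0))):
    Q=[[*(c+bx*x+f*w),z] for x,w in ((.065,.031),(.065,-.031),(-.065,-.031),(-.065,.031))]
    q=((proj('side',Q)-o+.5)*12-.5).astype(int);cv2.polylines(big,[q.reshape(-1,1,2)],True,col,1)
cv2.imwrite('pics/p13o.png',big)
E
```

View pics/p13o.png

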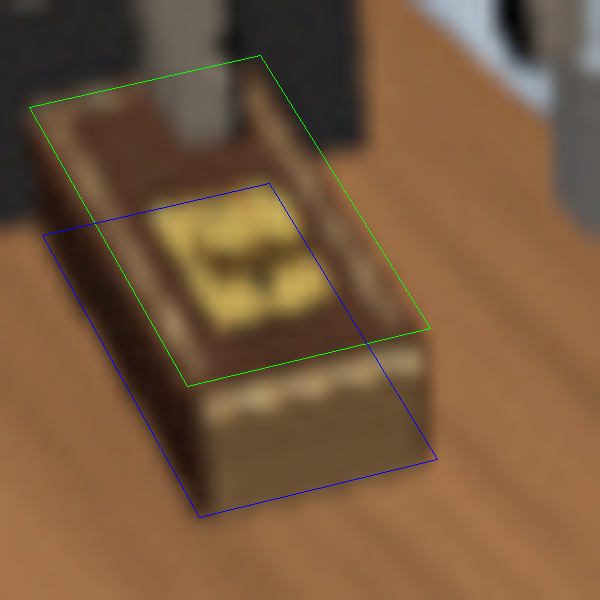

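```bash
python3 - <<'E'
from h import *
a=cv2.imread('pics/s13.png'); o=(240,186)
bx=np.array([np.cos(np.radians(78.8)),np.sin(np.radians(78.8))]);f=np.array([.981,-.194])
c=np.array([.467,.271])-.071*bx
out=[]
for jv in (None,0,.024):
    big=cv2.resize(a[o[1]:o[1]+26,o[0]:o[0]+26],(260,260),interpolation=cv2.INTER_CUBIC)
    big=cv2.resize(a[o[1]:o[1]+33,o[0]:o[0]+33],(264*1,264),interpolation=cv2.INTER_CUBIC)
    if jv is not None:
      k=c-bx*(.03-jv)
      for z,col in((.054,(0,255,0)),(.042,(255,0,0))):
        Q=[[*(k+bx*x+f*w),z] for x,w in ((.007,.012),(.007,-.012),(-.007,-.012),(-.007,.012))]
        q=((proj('side',Q)-o+.5)*8-.5).astype(int);cv2.polylines(big,[q.reshape(-1,1,2)],True,col,1)
    out.append(big)
cv2.imwrite('pics/p13k.png',np.hstack(out))
E
```

```text
(no output)
```

View pics/p13k.png

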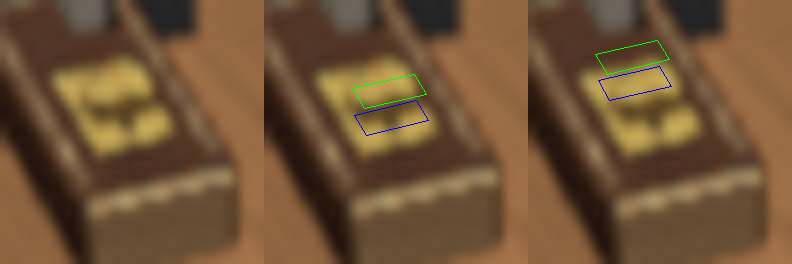

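```bash
python3 -m inch '.023 0 .025 0 0 0 0;.023 0 .03 0 0 0 0;.023 0 .03 0 0 0 0;0 0 .015 0 0 0 0;0 0 .008 0 0 0 0;0 0 0 0 0 0 0;0 0 0 0 0 0 0'
python3 - <<'E'
from h import *
s=r.get_state();p=s['tcp_pos'];bx=np.array([np.cos(np.radians(78.8)),np.sin(np.radians(78.8))]);d=p[:2]-[.467,.271]
print('along',d@bx,'lat',d@[.981,-.194],p[2])
a=snap('side','s14')
cv2.imwrite('pics/p14.png',cv2.resize(a[150:230,210:310],(750,600),interpolation=cv2.INTER_CUBIC)[:,:,::-1])
E
```

```text
time_s: 26.78
tcp_pos: [0.4403, 0.1401, 0.053]
eef_rot: [180.0, 0.1, 78.8]
contact_force: [0.1, -0.2, 0.1]
gripper_width: 0.0089
along -0.13359904674282486 lat -0.0008398729029387032 0.05299698108930302
```

View pics/p14.png

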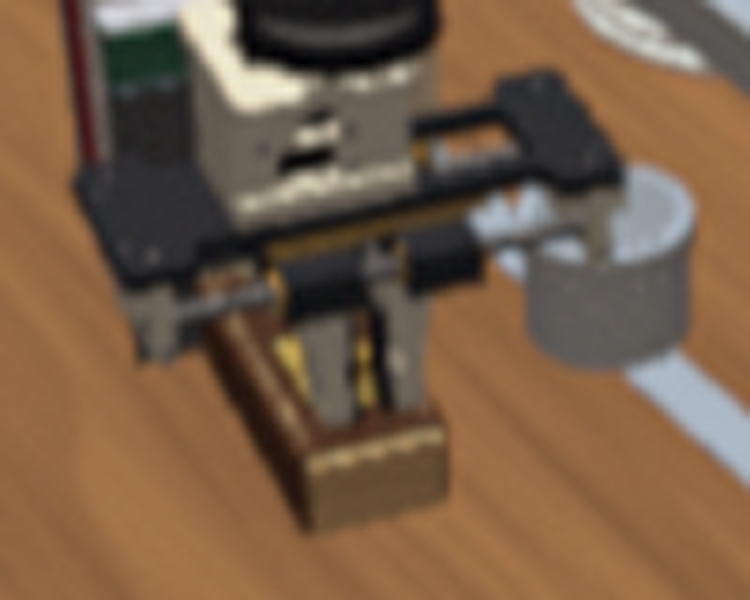

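```bash
python3 -m inch '0 0 .003 0 0 0 0;0 0 .003 0 0 0 0;0 0 0 0 0 0 0;0 0 0 0 0 0 0;.005 0 0 0 0 0 0;.005 0 0 0 0 0 0;.005 0 0 0 0 0 0;.005 0 0 0 0 0 0;.005 0 0 0 0 0 0;.005 0 0 0 0 0 0;.005 0 0 0 0 0 0;0 0 0 0 0 0 0'; python3 -m inch '.0025 0 0 0 0 0 0;.0015 0 0 0 0 0 0;0 0 0 0 0 0 0'; python3 -m inch '.0015 0 0 0 0 0 0;0 0 0 0 0 0 0'
```

```text
time_s: 27.83
tcp_pos: [0.4474, 0.1753, 0.0469]
eef_rot: [179.9, 0.0, 78.8]
contact_force: [0.1, -0.0, 0.2]
gripper_width: 0.0009
time_s: 28.08
tcp_pos: [0.4473, 0.1774, 0.0468]
eef_rot: [180.0, 0.1, 78.8]
contact_force: [-0.5, -3.3, 2.1]
gripper_width: 0.0005
time_s: 28.25
tcp_pos: [0.447, 0.1777, 0.0467]
eef_rot: [-180.0, 0.2, 78.8]
contact_force: [-0.9, -8.2, 4.6]
gripper_width: 0.0002
```

```bash
python3 -m inch '.0015 0 0 0 0 0 0;0 0 0 0 0 0 0;0 0 0 0 0 0 0'; python3 -m inch '-.006 0 0 0 0 0 0;-.006 0 0 0 0 0 0;0 0 -.03 0 0 0 0;0 0 -.04 0 0 0 0;0 0 -.04 0 0 0 0;-.02 0 -.035 0 0 0 0;-.04 0 0 0 0 0 0;-.04 0 0 0 0 0 0;-.04 0 0 0 0 0 0;-.04 0 0 0 0 0 0;-.04 0 0 0 0 0 0;0 0 0 0 0 0 0'
python3 - <<'E'
from h import *
a=snap('side','s15')
b=snap('top','t15')
cv2.imwrite('pics/p15.png',np.hstack([cv2.resize(a[150:230,210:290],(400,400),interpolation=cv2.INTER_CUBIC),cv2.resize(b[200:300,130:230],(400,400),interpolation=cv2.INTER_CUBIC)])[:,:,::-1])
E
```

```text
time_s: 28.5
tcp_pos: [0.4469, 0.1779, 0.0466]
eef_rot: [-179.9, 0.3, 78.7]
contact_force: [1.6, -13.5, 6.9]
gripper_width: 0.0002
time_s: 29.5
tcp_pos: [0.401, -0.0508, 0.1921]
eef_rot: [179.9, -0.0, 78.5]
contact_force: [0.4, 0.5, -0.4]
gripper_width: 0.0003
```

View pics/p15.png

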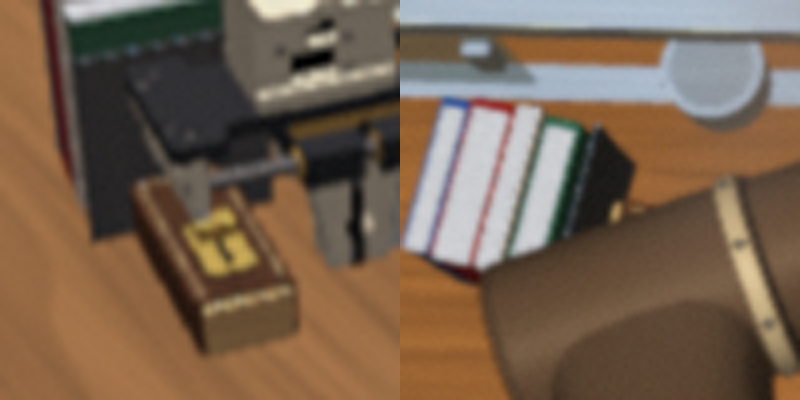

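View pics/s15.png

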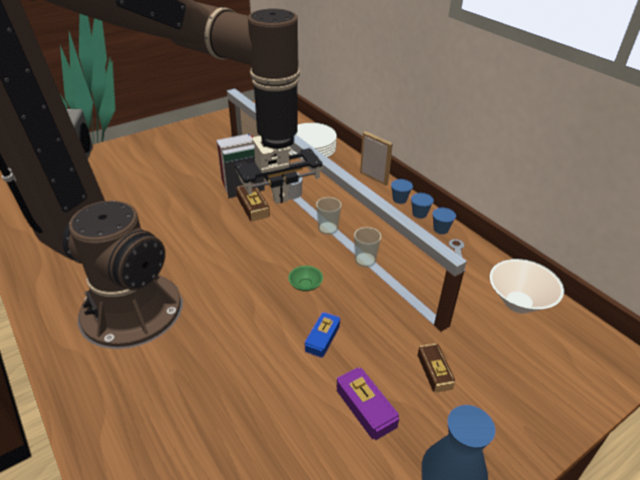

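```bash
python3 -m inch '-.0363 .0098 0 0 0 0 0;-.0363 .0098 0 0 0 0 0;-.0363 .0098 0 0 0 0 0;-.0363 .0098 0 0 0 0 0;-.0363 .0098 0 0 0 0 0;-.0363 .0098 0 0 0 0 0;-.0363 .0098 0 0 0 0 0;-.0363 .0098 0 0 0 0 0;0 0 0 0 0 0 0'
python3 - <<'E'
from h import *
a=snap('side','s16')
b=snap('top','t16')
bx=np.array([np.cos(np.radians(78.8)),np.sin(np.radians(78.8))]);f=np.array([.981,-.194]);c=np.array([.467,.271])-.071*bx
def crop(I,n,o,sz,dr):
    k=400/sz; g=cv2.resize(I[o[1]:o[1]+sz,o[0]:o[0]+sz],(400,400),interpolation=cv2.INTER_CUBIC).copy()
    if dr:
        kc=c-bx*.006
        for cc,l,w_,z,col in((c,.071,.027,.037,(0,255,0)),(c,.065,.031,.04,(0,255,255)),(kc,.007,.012,.054,(255,0,0))):
            Q=[[*(cc+bx*x*l+f*w*w_),z] for x,w in((1,1),(1,-1),(-1,-1),(-1,1))]
            cv2.polylines(g,[((proj(n,Q)-o+.5)*k-.5).astype(int).reshape(-1,1,2)],True,col,1)
    return g
for d in (0,1):
    cv2.imwrite(f'pics/p16_{d}.png',np.hstack([crop(a,'side',(222,165),60,d),crop(b,'top',(160,225),60,d)])[:,:,::-1])
E
```

```text
time_s: 30.35
tcp_pos: [0.429, -0.3065, 0.1916]
eef_rot: [179.4, 4.5, 75.6]
contact_force: [0.6, -0.9, -0.8]
gripper_width: 0.0006
```

View pics/p16_0.png

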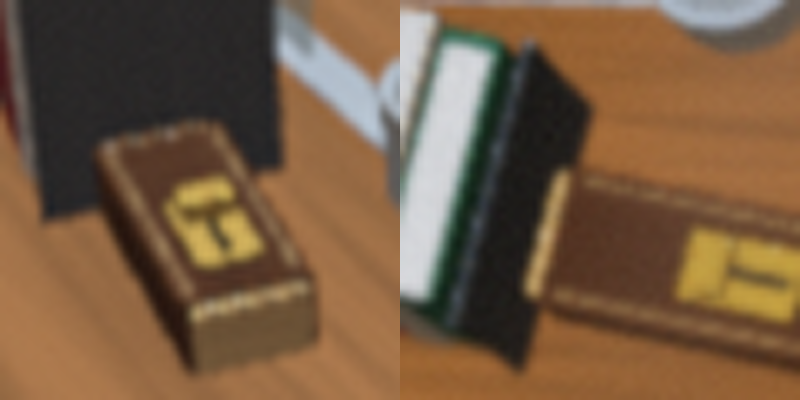

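View pics/p16_1.png

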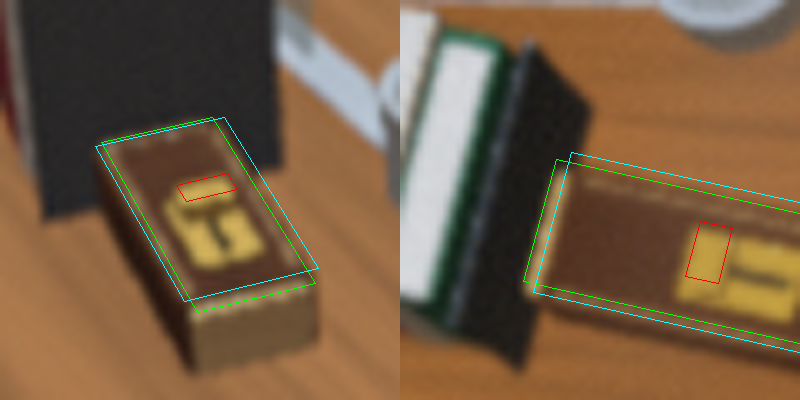

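View pics/t16.png

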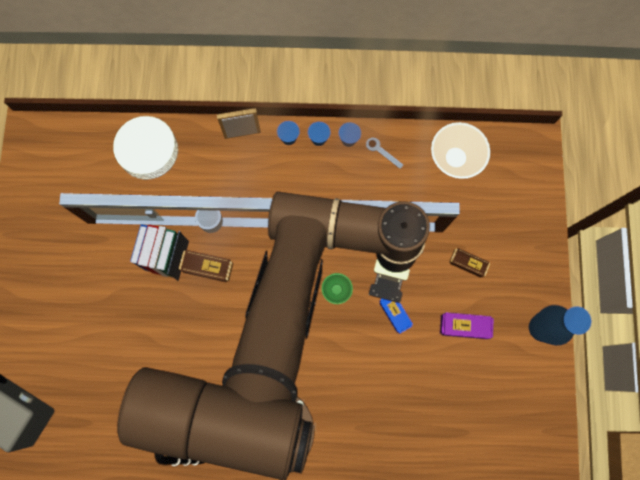

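```bash
python3 - <<'E'
from h import *
b=cv2.imread('pics/t16.png')
cv2.imwrite('pics/p17.png',cv2.resize(b[240:290,172:238],(792,600),interpolation=cv2.INTER_CUBIC))
K=lambda u:(np.array(u,float)+.5)/12-.5+np.array((172,240))
for q in ['tumbler','tin','ashtray','runner']:
  print(q,[(np.round(d['xy'],1).tolist(),round(d['p'],2)) for d in r.recognise(q,'side')],[(np.round(d['xy'],1).tolist(),round(d['p'],2)) for d in r.recognise(q,'top')])
E
```

```text
tumbler [([321.6, 206.2], 0.75), ([367.4, 250.2], 0.64)] [([204.4, 266.1], 0.71), ([209.8, 222.9], 0.25), ([175.7, 254.0], 0.2)]
tin [([291.5, 187.4], 0.71)] [([208.4, 264.3], 0.7), ([208.4, 223.6], 0.68)]
ashtray [([301.5, 277.4], 0.98)] [([334.7, 287.6], 0.85)]
runner [([372.4, 208.0], 0.61)] [([169.3, 207.1], 0.7)]
```

View pics/p17.png

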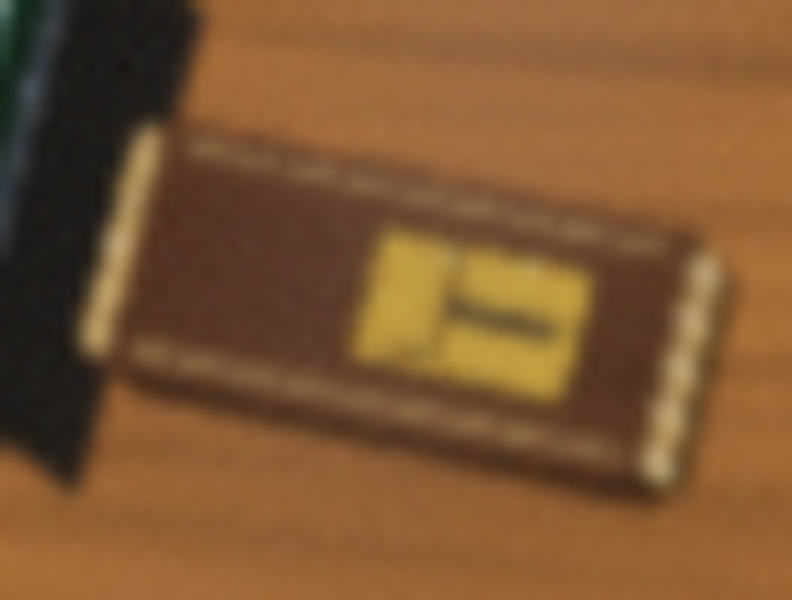

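View pics/s16.png

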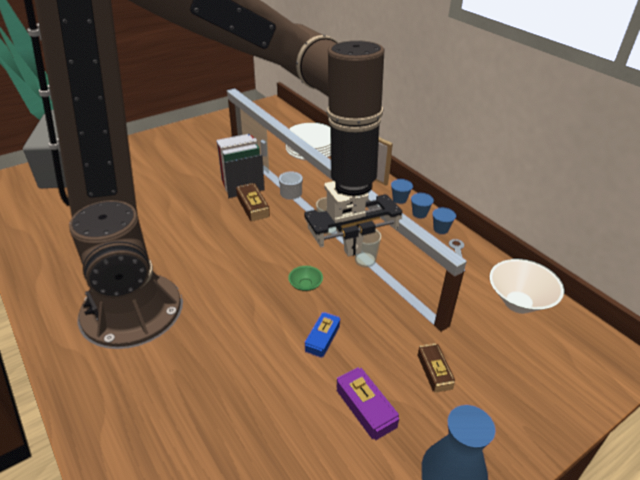

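```bash
python3 - <<'E'
from h import *
K=lambda u:(np.array(u,float)+.5)/12-.5+np.array((172,240))
P=atz('top',[K((138,125)),K((80,350)),K((728,258)),K((678,488))],.037)[:,:2]
b=(P[0]+P[1])/2;a=(P[2]+P[3])/2;print('len',np.linalg.norm(a-b),'yaw',np.degrees(np.arctan2(*(b-a)[::-1])))
M=lambda u:(np.array(u,float)+.5)/(400/60)-.5+np.array((160,225))
B=atz('top',[M((590-400,108)),M((521-400,370))],0)[:,:2];m=B.mean(0);f=(B[0]-B[1]);print('width',np.linalg.norm(f),'mid',m,'ang',np.degrees(np.arctan2(f[1],f[0])));f/=np.linalg.norm(f);nn=np.array([-f[1],f[0]])
print('b end rel: lat',(b-m)@f,'along',(b-m)@nn)
E
```

```text
len 0.14441989457398358 yaw 78.52947907144029
width 0.11794920242629753 mid [0.46611995 0.27197691] ang -10.964073009334241
b end rel: lat -0.003575939079949431 along -0.0020564656266105572
```

```bash
python3 - <<'E'
from h import *
print(r.close_job(), r.get_state()['time_s'])
E
```

```text
the job is handed in; nothing more can be done
the job is handed in; nothing more can be done
```

I did the whole job and handed it in at about 31 s of the 72 s allowed; no verdict came back.

**What I did:**
- I drew the larger brown box out from under the runner with a tilted grasp and carried it to the bookend.
- I pressed drawer a home against the bare face until it stopped hard at about 17 N.
- I regrasped the box, turned it end for end, and pressed drawer b home, stopping at 11–12 N.
- I set the box down there and pushed the lock knob with the closed fingertips to its end stop, at about 13 N.

**What the last checks showed:**
- **Drawers:** both fronts look shut in the top view. The box measures 144 mm over the fronts, against the stated 142 mm, which is within pixel error.
- **Lock:** the knob lines up with the locked position in the side view. In the top view, the knob and the box sit 3–4 mm to one side of where I predicted.
- **Placing:** the box is flat and within about half a degree of square. The top view puts it about 3.6 mm off the bookend's middle and shows a 2 mm gap at the face; the side view puts it about 1 mm off the middle. That is close to the 2 mm calibration error, and the last push pressed the box towards the face, so I left it.
- **Other things:** I saw no sign that the runner, tumblers, tin or ashtray were touched. The last top picture hides tumbler 1 and tumbler 2 behind the arm, and the detector reported false tumblers there. The side picture shows both close to where they stood.

**One oddity:** drawer b showed hardly any of its expected 2 N resistance while closing, only sensor noise and then the hard stop.

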